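# Set the hold-down screw of a board test jig and lock it with its jam nut

## Robot

A 7-joint arm with a two-finger parallel gripper is mounted at the origin on the work surface. World frame = base frame: x ahead of the robot, y to its left, z up, the work surface at z = 0. Lengths are in m, angles in rad, forces in N, time in s.
With the tool pointing down it reaches from about 0.425 to 0.825 m from the base axis. Payload 3.6 kg.
Tool frame: the origin (TCP) lies at the very end of the fingers, on their centre line; the grasp point (between the pads) lies 19 mm behind it; z points along the fingers, y is the direction in which the jaws open and shut (so a half turn about z gives the same grasp; the last joint's range is limited). The gripper opens to 93 mm and grips with 3 to 60 N. Pads are 15 mm wide; open, the fingers measure 128 mm over their backs; the gripper's body (75 mm by 188 mm) begins 65 mm behind the grasp point.
Start: joints at [1.268, 0.615, -0.013, 1.423, 0.008, 1.103, -0.04], TCP at [0.177, -0.625, 0.219] pointing down, gripper open.
Joint ranges: [-3.12, 3.12], [-0.3, 2.06], [-1.34, 1.32], [0.26, 2.42], [-1.36, 4.5], [0.01, 1.98], [-2.84, 2.84]. Speed limits (rad/s): [2.79, 2.79, 3.14, 3.14, 3.14, 3.14, 3.14].

## Interface

Orientations are given as [roll, pitch, yaw] about the fixed x, y, z axes, in that order (R = Rz(yaw) Ry(pitch) Rx(roll)).
In Python, from workcell import read_state, eyes, finish_job gives the robot as it stands. The module is installed in compiled form; this text tells all that it offers.
- The arm moves only by the tool jog_arm, never from a script. Its arguments are lists of equal length, an entry for each row: "translation": the shift along the world's x, y, z in cm, a list of three; "angular": the turn, a rotation vector about the world's x, y, z in rad, a list of three. In form: {"translation": [[dx, dy, dz], ...], "angular": [[rx, ry, rz], ...]}. A call has 1 to 20 rows; each row shifts and turns the commanded pose from where the row before left it; what a row does not reach is not made up. A row lasts 1/10 s, in which the tool goes at most 50 mm and 8.59 degrees, less where a joint would pass 70% of its speed; a pose out of reach is approached as far as the arm can. A call with a gripper value outside its range is refused whole. "claw" is the finger opening in cm, from 0 to 9.3, set as the call begins (left out, the last holds). The fingers move at their own pace and stop on an object; "grip_force" is the grip in N (left out, the last holds). Time passes only in rows, so rows that do not move let the fingers close. It gives the time, the measured TCP pose, the force and the opening at its end, in the units of the state.
- read_state(): the state, without advancing time (a new reading comes with each control period).
- eyes.camera(name): name is "side" or "top" or "wrist"; returns the picture (420x560x3 uint8, red, green, blue); there is no depth.
- eyes.get_calibration(name): a dict with "fx", "fy", "cx", "cy" (pixels), "dist" ([k1, k2, p1, p2, k3] as OpenCV has them; the pictures are not rectified), "world_to_cam" (4x4, takes a point from world to camera coordinates). Camera axes: x right, y down, z forward; pixel columns grow to the right and rows downward; lengths in m; the calibration is good to about 2 mm. A picture is of the moment at which its call begins: read the wrist's pose just before it. get_calibration takes no time and is no camera call; for the wrist camera it gives the pose at the moment of the call.
- finish_job(): hands the job in, once; it reports no verdict.
The state is a dict: "t": time; "q": joint angles; "joint_vel": joint speeds; "joint_torque": joint torques, N m; "eef_pos": TCP position; "tcp_rot": TCP orientation; "force": force on the tool from outside, world axes, zero at the start; "wrist_torque": the same for the moment, N m; "grip_width": finger opening in m.
Only numpy, scipy, OpenCV 4.12 (cv2) and the standard library are available. Lean on these libraries where they do the work, as an engineer would, in place of code of your own. Each camera call takes 0.05 s, during which the arm holds its last target.

## Task

The board in the test jig is not held down: slacken the lever jam nut on the bridge, screw the hold-down down by its T-handle until its foot just touches the transformer and then a quarter turn more, so that it bears on it with about 10 N and is never pressed hard. Then lock the screw by tightening the jam nut again until its lever takes about 10 N at the ball, not much less and not much more. Leave the board lying in its rests, leave the other things on the desk alone, and let go.

Things in the scene. Friction and masses are not known exactly. Their poses are not given: they have to be found in the camera images.
- jig: Board test jig, fixed to the desk: aluminium base plate 150 x 230 mm, top at 18 mm, bridged by an aluminium bar 40 x 210 x 18 mm on two steel posts, bar top 116 mm above the desk. Two 13 mm screw heads, 92 mm either side of the middle, rise 2 mm above the bar. Origin at desk height on the hold-down screw's vertical axis; z up, bar along y.
- board: Green circuit board 80 x 130 x 2 mm, 0.16 kg, loose in four corner rests with 1 mm play, underside 40 mm above the desk. Origin: centre of the underside; long side along y. In its middle stands the transformer, a dark block 36 x 40 mm with a flat top 28 mm above this origin, on which the foot shall bear.
- tommy_bar (a point): T-handle (tommy bar) on top of the hold-down screw: steel bar 8 mm thick, ball ends 12 mm, ball centres 40 mm either side of the screw axis, in an 18 mm head. This point: its middle, on the axis, about 164 mm above the desk; bar along x. Clockwise from above drives the screw down, 3 mm a turn (0.48 mm per rad). It stays where it is left; with the jam nut tight it is locked.
- screw_end (a point): Lower end of the hold-down screw, on its axis. With the nut slack the screw turns with 0.03 N m (1 N at the bar's end); with the foot bearing add roughly 0.013 N m for each newton under the foot (4 to 5 N at the bar's end in all at 10 N). At the start the foot is 0.4 to 1.1 mm short of the transformer: 0.9 to 2.3 rad of turn to first touch.
- pressure_foot: Round rubber foot, 32 mm across, on the lower end of the hold-down screw, turning with it. It is sprung, 14 N per mm, so that after first touch each rad of screw adds 6.7 N (a quarter turn: 10.5 N). Origin on the screw axis, 69.5 mm below the foot's underside.
- jam_nut: Jam nut on the same screw, below the T-handle: knurled hub 30 mm across, 16 mm high, lying on the washer on the bar, with a lever, 9 mm thick, that rises outwards along its x to a black ball. Origin on the screw axis, 118 mm below the hub's underside. Clockwise from above tightens. Nothing but the T-handle stands above the lever's sweep over the bar.
- lever_ball (a point): Centre of the jam nut lever's ball, 18 mm across, 72 mm from the screw axis, 140 mm above the desk. Slack, the nut turns with 0.1 N m. It is found 0.1 to 1.0 rad past meeting the washer. Past meeting, clamping force grows about 62 N per rad and the torque is 0.1 N m plus about 0.0065 N m per newton: 10 N on the ball gives about 95 N.
- lock_washer: Springy steel washer, 36 mm across and 2 mm thick, between jam nut and bar, keyed to the screw so that tightening the nut does not turn the screw. Origin on the screw axis.
- screwdriver: Screwdriver with grey handle, 170 mm, lying on the desk beside the jig. Bystander.
- tweezers: Steel tweezers, 120 mm, on the desk. Bystander.
- marker: Marker pen, 135 mm, on the desk. Bystander.
- spare_board: Small blue circuit board 55 x 70 mm on the desk. Bystander.
- spacer: Brass spacer, 10 mm across, 20 mm high, standing on the jig's base plate. Bystander.
- spare_transformer: Spare transformer, 38 x 34 x 22 mm, on the desk behind the jig. Bystander.
- solder_reel: Solder reel, 60 mm across, 40 mm high, standing on the desk. Bystander.
- note_pad: Pad of notes, 75 x 75 x 14 mm, on the desk. Bystander.
Not all that is in view belongs to the job. What is shaped like the board but blue or pink is not meant.

How it is judged:
By the outcome, as a careful person would: the job done as asked, in the order asked, and still so for the second after the job is handed in, with the robot touching nothing.
It also fails if it takes over 72 s, if anything falls off the work surface, if the arm or the gripper's body presses on something with over 40 N, if the wrist force passes 120 N, or if a joint passes its speed limit or range.

## Working session

There is one attempt and no reset: what is moved stays moved. The work goes in short steps, Python scripts to look and compute and a tool call to move; the robot and the scene stay as the last step left them, time stands still between calls to the robot, and variables do not carry over. Pictures are saved under pics/ and viewed, and the job is handed in when it is done.

Besides the shell and the picture viewer there is one more tool, called after "Emit:" by a JSON object that holds its "name" and its "arguments". jog_arm: Moves the arm, as the interface text tells. Its arguments: {"type":"object","properties":{"translation":{"type":"array","items":{"type":"array","items":{"type":"number"}}},"angular":{"type":"array","items":{"type":"array","items":{"type":"number"}}},"claw":{"type":"number"},"grip_force":{"type":"number"}},"required":["translation","angular"]}

```bash
mkdir -p pics; ls; cat > h.py <<'E'
import numpy as np, cv2
from workcell import read_state, eyes, finish_job
def snap(name,fn):
    c=eyes.get_calibration(name); im=eyes.camera(name)
    cv2.imwrite('pics/'+fn+'.png',cv2.cvtColor(im,cv2.COLOR_RGB2BGR)); return im,c
def K(c): return np.array([[c['fx'],0,c['cx']],[0,c['fy'],c['cy']],[0,0,1.]])
def ray(c,u,v):
    p=cv2.undistortPoints(np.array([[[u,v]]],float),K(c),np.array(c['dist'],float))[0,0]
    T=np.array(c['world_to_cam']);R=T[:3,:3];o=-R.T@T[:3,3];d=R.T@np.array([p[0],p[1],1]);return o,d/np.linalg.norm(d)
def onz(c,u,v,z):
    o,d=ray(c,u,v);return o+d*(z-o[2])/d[2]
def proj(c,P):
    T=np.array(c['world_to_cam']);r=cv2.Rodrigues(T[:3,:3])[0]
    return cv2.projectPoints(np.array(P,float).reshape(-1,1,3),r,T[:3,3],K(c),np.array(c['dist'],float))[0][:,0]
E
python3 - <<'E'
from h import *
print(read_state())
for n in ['side','top','wrist']:
    im,c=snap(n,n+'0'); T=np.array(c['world_to_cam']); print(n,-T[:3,:3].T@T[:3,3],T[2,:3],c['fx'])
E
```

```text
pics
{'t': 0.0, 'q': array([ 1.26852356,  0.61590405, -0.01257828,  1.42488492,  0.00809067,
        1.10339175, -0.04040839]), 'joint_vel': array([ 0.00224867,  0.00088977, -0.00078759, -0.00118554, -0.00080487,
        0.00122838, -0.0022098 ]), 'joint_torque': array([ 1.89399607e-04, -4.58934796e+01,  2.08981410e-01, -1.65747499e+01,
       -6.10876246e-02,  2.05954886e-02,  2.54119250e-04]), 'eef_pos': array([ 0.17676573, -0.62468538,  0.21749576]), 'tcp_rot': array([-3.13905524e+00,  4.98261101e-05,  2.75795523e-01]), 'force': array([ 0.31901978, -1.04757878, -0.96721697]), 'wrist_torque': array([ 0.02975854, -0.02344038,  0.02374852]), 'grip_width': 0.09312399862484456}
side [0.36148878 0.79244259 0.66004171] [ 0.16466417 -0.8234343  -0.54299324] 408.767104547297
top [ 0.35969513 -0.03489968  1.13603877] [ 0.17372275 -0.00716282 -0.98476855] 463.4839429242508
wrist [ 0.25262207 -0.60333192  0.38320086] [-0.27012288 -0.07456695 -0.95993406] 297.9433358042856
```

View pics/side0.png

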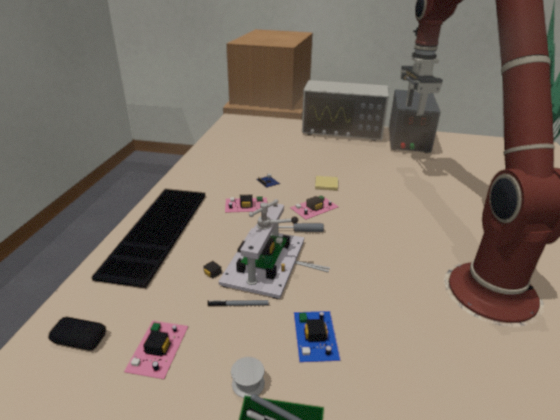

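View pics/top0.png

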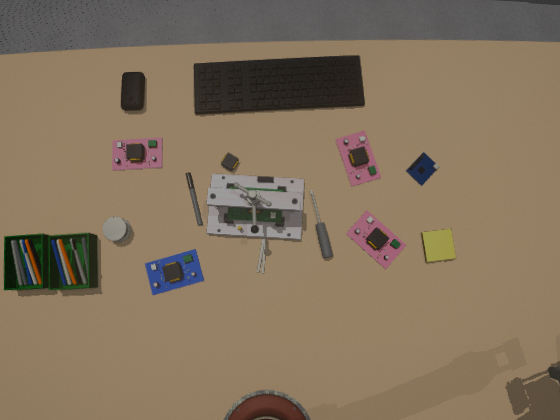

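View pics/wrist0.png

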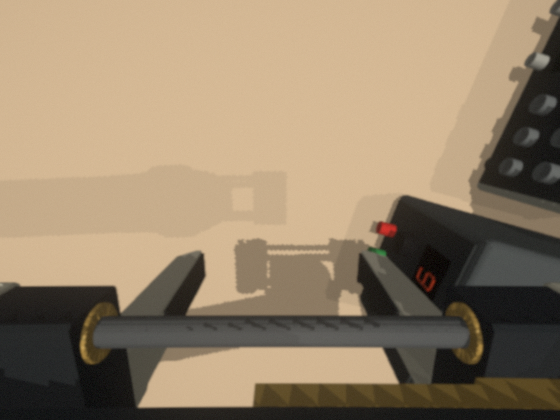

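```bash
python3 - <<'E'
import cv2
a=cv2.imread('pics/top0.png')[165:250,195:315]; b=cv2.imread('pics/side0.png')[190:300,210:340]
cv2.imwrite('pics/topz.png',cv2.resize(a,None,fx=6,fy=6,interpolation=cv2.INTER_CUBIC))
cv2.imwrite('pics/sidez.png',cv2.resize(b,None,fx=5,fy=5,interpolation=cv2.INTER_CUBIC))
E
```

```text
(no output)
```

View pics/topz.png

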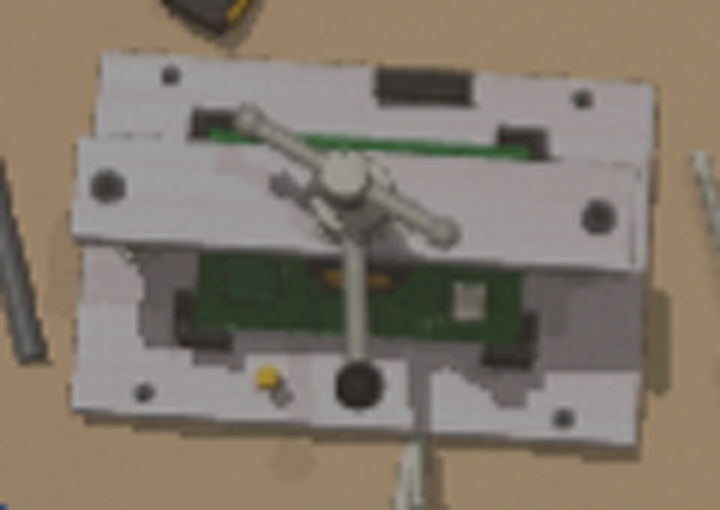

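View pics/sidez.png

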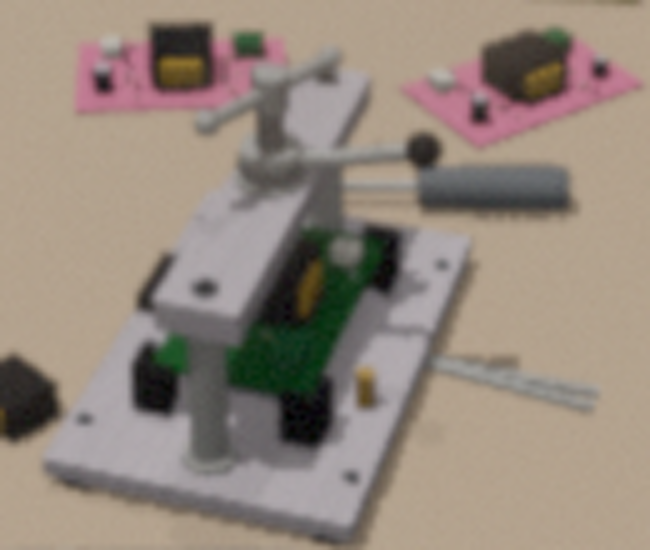

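```bash
python3 - <<'E'
from h import *
c=eyes.get_calibration('top'); s=eyes.get_calibration('side')
z=lambda a,b:(195+a/6-.4,165+b/6-.4); y=lambda a,b:(210+a/5-.4,190+b/5-.4)
def tri(p,q):
    o,d=ray(c,*p);o2,d2=ray(s,*q)
    A=np.c_[d,-d2];t=np.linalg.lstsq(A,o2-o,rcond=None)[0];a=o+d*t[0];b=o2+d2*t[1];return (a+b)/2,np.linalg.norm(a-b)
P={}
for n,pt,ps,h in [('lball',(358,385),(424,150),.14),('endA',(249,118),(330,60),.164),('endB',(445,232),(206,122),.164),('head',(345,178),(270,74),.172),('scrL',(107,186),(205,288),.118),('scrR',(598,217),(328,74),.118)]:
    P[n]=onz(c,*z(*pt),h); print(n,P[n].round(4),onz(s,*y(*ps),h).round(4),tri(z(*pt),y(*ps)))
ax=(P['scrL']+P['scrR'])/2; print('axis from screws',ax,'from ends',(P['endA']+P['endB'])/2)
d=P['scrL']-P['scrR'];print(np.linalg.norm(d),np.degrees(np.arctan2(d[1],d[0])))
d=P['endA']-P['endB'];print(np.linalg.norm(d),np.degrees(np.arctan2(d[1],d[0])))
d=P['lball']-(P['endA']+P['endB'])/2;print(np.linalg.norm(d[:2]),np.degrees(np.arctan2(d[1],d[0])))
E
```

```text
lball [0.4754 0.0114 0.14  ] [0.4753 0.0112 0.14  ] (array([0.47530504, 0.0113521 , 0.14012086]), np.float64(0.00013265089866810366))
endA [0.5695 0.0474 0.164 ] [ 0.5262 -0.0192  0.164 ] (array([0.53680974, 0.04193949, 0.20545024]), np.float64(0.046587868860236754))
endB [ 0.5263 -0.0216  0.164 ] [0.5695 0.0461 0.164 ] (array([ 0.56018139, -0.01679917,  0.12053195]), np.float64(0.05279451218482755))
head [0.5452 0.0131 0.172 ] [0.5479 0.0122 0.172 ] (array([0.54638695, 0.01319302, 0.17247249]), np.float64(0.002494320019164931))
scrL [0.555  0.1047 0.118 ] [0.5552 0.1068 0.118 ] (array([0.55549838, 0.10491136, 0.11650524]), np.float64(0.00036162173555404775))
scrR [ 0.5383 -0.078   0.118 ] [ 0.5396 -0.0806  0.118 ] (array([ 0.53853768, -0.07790123,  0.11963445]), np.float64(0.0010966571449842308))
axis from screws [0.54664948 0.01333076 0.118     ] from ends [0.54791304 0.01288053 0.164     ]
0.18346677261172678 84.75910975729758
0.08147818204584417 57.94190813750532
0.07254323080190389 -178.80089091417025
```

Emit:
{"name": "jog_arm", "arguments": {"translation": [[3,2,0],[3,2,0],[3,2,0],[3,2,0],[3,2,0],[3,2,0],[3,2,0],[3,2,0],[3,2,0],[0.3,4,0],[0.3,4,0],[0.3,4,0],[0.3,4,0],[0.3,4,0],[0.3,4,0],[0.3,4,0],[0.3,4,0],[0.3,4,0],[0.2,4,0],[0,4,0]], "angular": [[0,0,-0.013],[0,0,-0.013],[0,0,-0.013],[0,0,-0.013],[0,0,-0.013],[0,0,-0.013],[0,0,-0.013],[0,0,-0.013],[0,0,-0.013],[0,0,-0.013],[0,0,-0.013],[0,0,-0.013],[0,0,-0.013],[0,0,-0.013],[0,0,-0.013],[0,0,-0.013],[0,0,-0.013],[0,0,-0.013],[0,0,-0.013],[0,0,-0.013]], "claw": 3.2, "grip_force": 40}}

```text
t: 2.15
eef_pos: [0.4759, -0.0038, 0.2186]
tcp_rot: [-3.142, -0.0, 0.015]
force: [0.5, 0.2, -0.2]
grip_width: 0.032
```

Emit:
{"name": "jog_arm", "arguments": {"translation": [[0,1.5,0],[0,0,-2],[0,0,-2],[0,0,0],[0,0,0]], "angular": [[0,0,0],[0,0,0],[0,0,0],[0,0,0],[0,0,0]]}}

```text
t: 2.65
eef_pos: [0.4759, 0.0095, 0.1787]
tcp_rot: [-3.142, 0.001, 0.016]
force: [1.1, 0.2, 0.6]
grip_width: 0.0316
```

```bash
python3 - <<'E'
from h import *
st=read_state();print(st['eef_pos'],st['tcp_rot'],st['q'])
w,c=snap('wrist','w1');s,_=snap('side','s1');
P=st['eef_pos'];print(proj(c,[P,[.4753,.0113,.14],[.5473,.013,.164]]))
cv2.imwrite('pics/s1z.png',cv2.cvtColor(cv2.resize(s[120:300,190:390],None,fx=3,fy=3,interpolation=cv2.INTER_CUBIC),cv2.COLOR_RGB2BGR))
E
```

```text
[0.4759482  0.00950793 0.17868797] [-3.14157924e+00  6.46199433e-04  1.56549269e-02] [-0.03922431  0.40059859 -0.03683095  1.9621293   0.02035074  0.77985628
 -1.64276291]
[[281.72713077 265.45929011]
 [279.15900686 243.23386972]
 [277.76119803 143.32349154]]
```

View pics/w1.png

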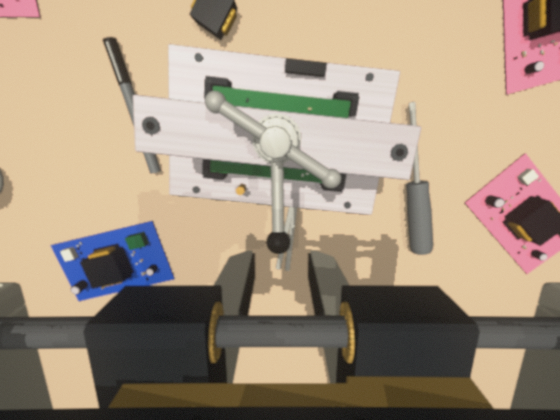

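View pics/s1z.png

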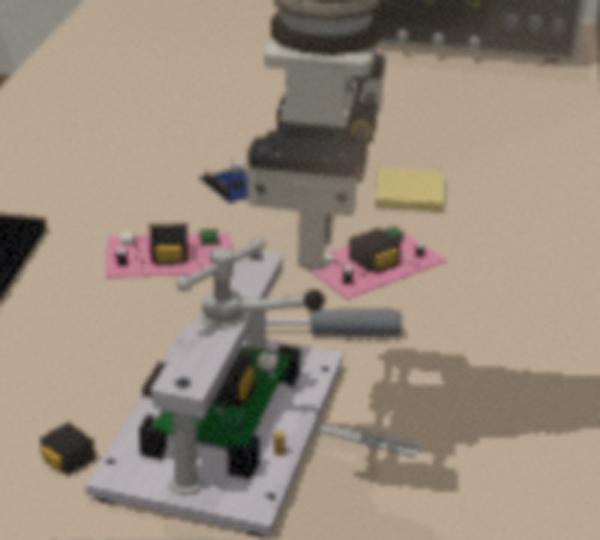

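Emit:
{"name": "jog_arm", "arguments": {"translation": [[0,0.2,-1.5],[0,0,-1.5],[0,0,-1.8],[0,0,0],[0,0,0],[0,0,0]], "angular": [[0,0,0],[0,0,0],[0,0,0],[0,0,0],[0,0,0],[0,0,0]]}}

```text
t: 3.35
eef_pos: [0.477, 0.0116, 0.1318]
tcp_rot: [-3.141, -0.003, 0.016]
force: [0.2, -0.8, -0.8]
grip_width: 0.0319
```

```bash
cat >> h.py <<'E'
def fz(n=6):
    F=[];M=[]
    for i in range(n):
        eyes.camera('top'); s=read_state(); F.append(s['force']);M.append(s['wrist_torque'])
    F=np.array(F);M=np.array(M);print('t',round(s['t'],2),'F',F.mean(0).round(2),'sd',F.std(0).round(2),'M',M.mean(0).round(3),'sd',M.std(0).round(3),'pos',s['eef_pos'].round(4),s['tcp_rot'].round(3),'q7',s['q'][6].round(3));return F.mean(0),s
E
python3 - <<'E'
from h import *
fz()
w,c=snap('wrist','w2')
E
```

```text
t 3.65 F [-0.31 -0.24 -0.16] sd [0.62 0.63 0.67] M [0.033 0.004 0.011] sd [0.018 0.035 0.029] pos [0.4763 0.0116 0.131 ] [-3.141e+00 -1.000e-03  1.600e-02] q7 -1.653
```

View pics/w2.png

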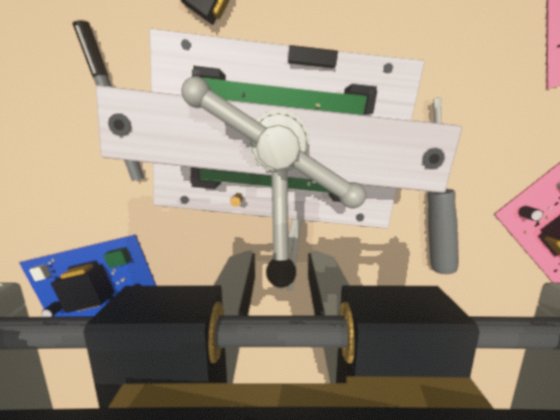

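```bash
cat >> h.py <<'E'
AX=np.array([.5473,.0130])
def arc(p0,p1,n,r,start=None):
    ph=np.linspace(p0,p1,n+1); P=AX+r*np.c_[np.cos(ph),np.sin(ph)]
    if start is not None: P[0]=start
    d=np.diff(P,axis=0)*100; rd=np.round(d,2)
    # carry rounding
    c=np.cumsum(d,0); rd=np.diff(np.vstack([[0,0],c.round(2)]),axis=0).round(2)
    print('translation',[[float(a),float(b),0] for a,b in rd]); print('angular each',(p1-p0)/n, 'end',P[-1])
E
python3 -c "
from h import *
arc(3.1625,3.1625+1.35,18,.072)"
```

```text
translation [[0.03, -0.54, 0], [0.07, -0.53, 0], [0.12, -0.53, 0], [0.15, -0.52, 0], [0.19, -0.51, 0], [0.22, -0.49, 0], [0.26, -0.47, 0], [0.3, -0.45, 0], [0.33, -0.43, 0], [0.36, -0.4, 0], [0.39, -0.37, 0], [0.42, -0.34, 0], [0.44, -0.31, 0], [0.47, -0.28, 0], [0.48, -0.24, 0], [0.5, -0.2, 0], [0.51, -0.17, 0], [0.53, -0.13, 0]]
angular each 0.07500000000000001 end [ 0.53300364 -0.05756638]
```

Half first, to read the force and see that the ball follows.

Emit:
{"name": "jog_arm", "arguments": {"translation": [[0.03,-0.54,0],[0.07,-0.53,0],[0.12,-0.53,0],[0.15,-0.52,0],[0.19,-0.51,0],[0.22,-0.49,0],[0.26,-0.47,0]], "angular": [[0,0,0.075],[0,0,0.075],[0,0,0.075],[0,0,0.075],[0,0,0.075],[0,0,0.075],[0,0,0.075]]}}

```text
t: 4.4
eef_pos: [0.4866, -0.0236, 0.1308]
tcp_rot: [-3.141, -0.001, 0.544]
force: [-1.1, 1.4, 0.7]
grip_width: 0.032
```

```bash
python3 - <<'E'
from h import *
print(read_state()['force'],read_state()['eef_pos'])
fz()
w,c=snap('wrist','w3')
E
```

```text
[-1.11264463  1.42550788  0.69631797] [ 0.48655911 -0.02360332  0.1308042 ]
t 4.7 F [0.2  0.36 0.25] sd [0.47 0.41 0.58] M [ 0.036  0.004 -0.016] sd [0.102 0.035 0.009] pos [ 0.4862 -0.0243  0.1306] [-3.142  0.     0.54 ] q7 -1.173
```

View pics/w3.png

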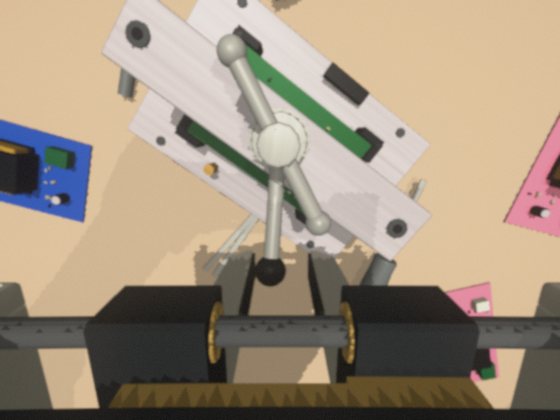

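Emit:
{"name": "jog_arm", "arguments": {"translation": [[0.3,-0.45,0],[0.33,-0.43,0],[0.36,-0.4,0],[0.39,-0.37,0],[0.42,-0.34,0],[0.44,-0.31,0],[0.47,-0.28,0],[0.48,-0.24,0],[0.5,-0.2,0],[0.51,-0.17,0],[0.53,-0.13,0]], "angular": [[0,0,0.075],[0,0,0.075],[0,0,0.075],[0,0,0.075],[0,0,0.075],[0,0,0.075],[0,0,0.075],[0,0,0.075],[0,0,0.075],[0,0,0.075],[0,0,0.075]]}}

```text
t: 5.85
eef_pos: [0.533, -0.057, 0.1305]
tcp_rot: [-3.14, 0.0, 1.369]
force: [-0.9, 1.4, 0.7]
grip_width: 0.0323
```

```bash
python3 - <<'E'
from h import *
print(read_state()['force'],read_state()['eef_pos'])
fz(2)
w,c=snap('wrist','w4')
E
```

```text
[-0.91626855  1.43188445  0.71338984] [ 0.53297409 -0.05696833  0.13048454]
t 5.95 F [-0.35 -0.12  0.38] sd [1.02 0.45 0.61] M [0.037 0.004 0.006] sd [0.065 0.08  0.021] pos [ 0.5337 -0.0574  0.1304] [-3.141 -0.     1.365] q7 -0.458
```

View pics/w4.png

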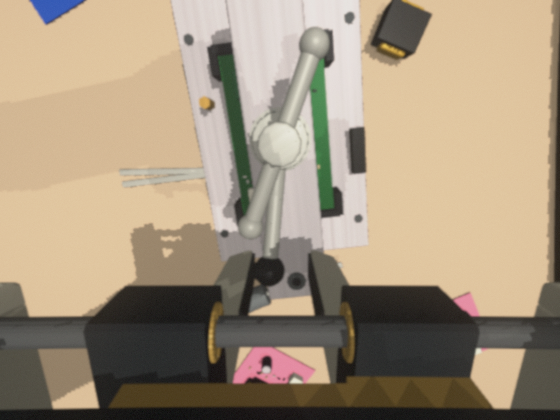

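Emit:
{"name": "jog_arm", "arguments": {"translation": [[-0.69,0.14,0],[0,0,2.5],[0,0,2.5],[0,0,2.5],[0,0.5,0],[0,0.5,0],[0,0.5,0],[0,0.5,0],[0,0.5,0],[0,0.5,0],[0,0.5,0],[-0.07,0,0]], "angular": [[0,0,0],[0,0,0],[0,0,0],[0,0,0.145],[0,0,0.145],[0,0,0.145],[0,0,0.145],[0,0,0.145],[0,0,0.145],[0,0,0.145],[0,0,0.145],[0,0,0.145]]}}

```text
t: 7.2
eef_pos: [0.5253, -0.0201, 0.2057]
tcp_rot: [-3.141, -0.0, 2.677]
force: [0.4, 0.7, -0.7]
grip_width: 0.032
```

Emit:
{"name": "jog_arm", "arguments": {"translation": [[0,0,0],[0,0,0],[0,0,0],[0,0,0],[0,0,0],[0,0,0],[0,0,0],[0,0,0],[0,0,0],[0,0,0],[0,0,0],[0,0,0]], "angular": [[0,0,0.145],[0,0,0.145],[0,0,0.145],[0,0,0.145],[0,0,0.145],[0,0,0.145],[0,0,0.145],[0,0,0.145],[0,0,0.145],[0,0,0.145],[0,0,0.03],[0,0,0]], "claw": 2.4}}

```text
t: 8.4
eef_pos: [0.5256, -0.0211, 0.2053]
tcp_rot: [3.141, -0.001, -2.135]
force: [-0.4, -0.4, 0.0]
grip_width: 0.0238
```

```bash
python3 - <<'E'
from h import *
fz(2)
w,c=snap('wrist','w5');t,ct=snap('top','t5')
print(proj(c,[[.5261,-.0209,.164],[.5685,.0469,.164]]))
E
```

```text
t 8.5 F [ 0.88 -0.61  0.  ] sd [0.26 0.73 0.17] M [ 0.157 -0.131  0.007] sd [0.019 0.032 0.013] pos [ 0.5259 -0.0211  0.2056] [-3.141e+00 -1.000e-03 -2.134e+00] q7 1.839
[[281.18135669 239.81025487]
 [281.59243152 332.01709446]]
```

View pics/w5.png

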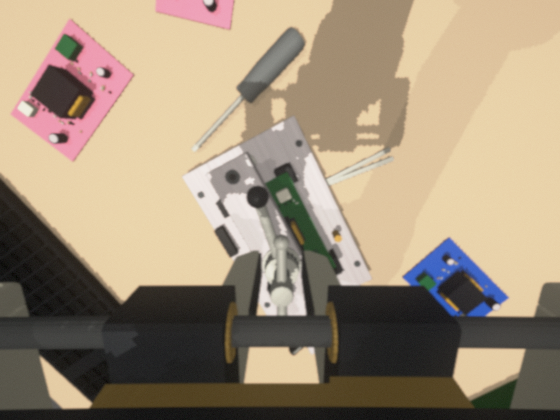

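Emit:
{"name": "jog_arm", "arguments": {"translation": [[0,0,-2],[0,0,-2],[0,0,-1.2],[0,0,0],[0,0,0],[0,0,0]], "angular": [[0,0,0],[0,0,0],[0,0,0],[0,0,0],[0,0,0],[0,0,0]]}}

```text
t: 9.2
eef_pos: [0.5268, -0.0207, 0.1546]
tcp_rot: [-3.14, 0.001, -2.133]
force: [0.1, 0.5, 0.7]
grip_width: 0.0239
```

```bash
python3 - <<'E'
from h import *
F,s=fz(6); print(s['q'].round(3))
w,c=snap('wrist','w6');w,c=snap('side','s6')
cv2.imwrite('pics/s6z.png',cv2.cvtColor(cv2.resize(w[150:300,200:360],None,fx=4,fy=4,interpolation=cv2.INTER_CUBIC),cv2.COLOR_RGB2BGR))
arc(4.153,4.153-2.0,20,.04)
arc(4.153-2,4.153-4.0,20,.04)
E
```

```text
t 9.5 F [-0.16  0.41 -0.05] sd [0.56 0.49 0.65] M [ 0.118 -0.077 -0.006] sd [0.012 0.03  0.013] pos [ 0.5263 -0.0211  0.154 ] [-3.141  0.    -2.133] q7 1.779
[ 0.68   0.778 -1.17   1.842  0.812  1.099  1.779]
translation [[-0.33, 0.23, 0], [-0.3, 0.26, 0], [-0.28, 0.29, 0], [-0.24, 0.31, 0], [-0.22, 0.34, 0], [-0.17, 0.36, 0], [-0.14, 0.37, 0], [-0.11, 0.39, 0], [-0.06, 0.4, 0], [-0.03, 0.39, 0], [0.02, 0.4, 0], [0.05, 0.4, 0], [0.1, 0.39, 0], [0.13, 0.38, 0], [0.17, 0.36, 0], [0.21, 0.34, 0], [0.23, 0.32, 0], [0.27, 0.3, 0], [0.3, 0.27, 0], [0.32, 0.23, 0]]
angular each -0.1 end [0.52530536 0.04641012]
translation [[0.34, 0.2, 0], [0.37, 0.17, 0], [0.38, 0.13, 0], [0.38, 0.09, 0], [0.4, 0.06, 0], [0.4, 0.01, 0], [0.4, -0.03, 0], [0.39, -0.07, 0], [0.39, -0.1, 0], [0.37, -0.15, 0], [0.36, -0.18, 0], [0.34, -0.21, 0], [0.31, -0.25, 0], [0.29, -0.28, 0], [0.26, -0.3, 0], [0.22, -0.33, 0], [0.2, -0.35, 0], [0.15, -0.37, 0], [0.12, -0.38, 0], [0.08, -0.39, 0]]
angular each -0.1 end [0.58683273 0.01909615]
```

View pics/w6.png

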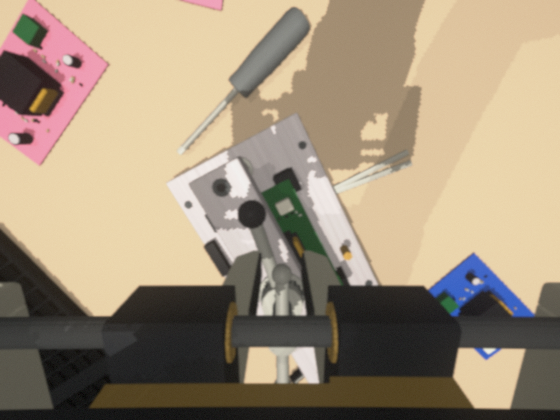

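View pics/s6z.png

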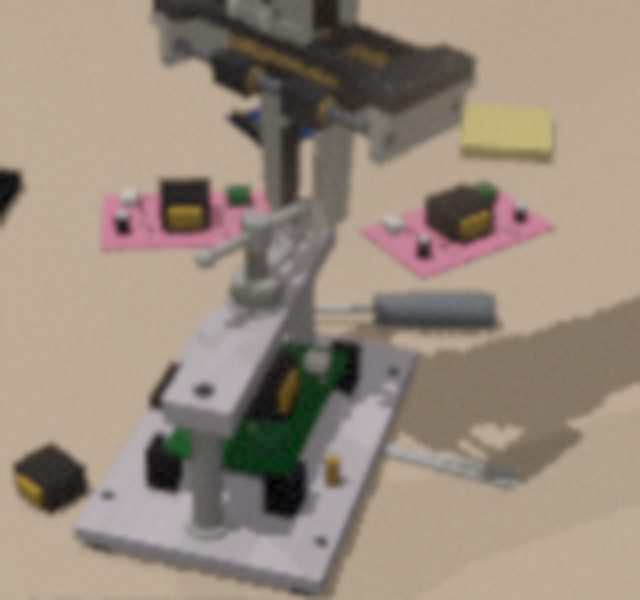

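Emit:
{"name": "jog_arm", "arguments": {"translation": [[-0.33,0.23,0],[-0.3,0.26,0],[-0.28,0.29,0],[-0.24,0.31,0],[-0.22,0.34,0],[-0.17,0.36,0],[-0.14,0.37,0],[-0.11,0.39,0],[-0.06,0.4,0]], "angular": [[0,0,-0.1],[0,0,-0.1],[0,0,-0.1],[0,0,-0.1],[0,0,-0.1],[0,0,-0.1],[0,0,-0.1],[0,0,-0.1],[0,0,-0.1]]}}

```text
t: 10.5
eef_pos: [0.5073, 0.0078, 0.1535]
tcp_rot: [-3.14, -0.001, -3.037]
force: [0.6, -0.6, -1.8]
grip_width: 0.0243
```

```bash
python3 - <<'E'
from h import *
s=read_state();print(s['force'],s['eef_pos'],s['q'].round(2),s['tcp_rot'])
w,c=snap('wrist','w7')
arc(3.253,3.253-1.6,20,.04)
arc(3.253-1.6,3.253-3.2,20,.04)
E
```

```text
[ 0.5923533 -0.6147224 -1.8421937] [0.50730792 0.00775408 0.15347088] [ 0.54  0.64 -0.94  1.89  0.65  0.94  0.96] [-3.14029030e+00 -8.40542357e-04 -3.03686182e+00]
translation [[-0.02, 0.32, 0], [0.0, 0.32, 0], [0.03, 0.32, 0], [0.05, 0.31, 0], [0.08, 0.31, 0], [0.1, 0.31, 0], [0.13, 0.29, 0], [0.15, 0.28, 0], [0.17, 0.27, 0], [0.2, 0.26, 0], [0.21, 0.24, 0], [0.23, 0.22, 0], [0.25, 0.2, 0], [0.26, 0.18, 0], [0.28, 0.16, 0], [0.29, 0.14, 0], [0.3, 0.11, 0], [0.31, 0.09, 0], [0.31, 0.06, 0], [0.32, 0.04, 0]]
angular each -0.08 end [0.54401556 0.05286493]
translation [[0.32, 0.01, 0], [0.32, -0.01, 0], [0.32, -0.04, 0], [0.31, -0.06, 0], [0.31, -0.09, 0], [0.3, -0.11, 0], [0.29, -0.13, 0], [0.28, -0.16, 0], [0.26, -0.18, 0], [0.25, -0.2, 0], [0.23, -0.22, 0], [0.22, -0.24, 0], [0.19, -0.26, 0], [0.17, -0.26, 0], [0.15, -0.29, 0], [0.13, -0.29, 0], [0.11, -0.3, 0], [0.08, -0.31, 0], [0.05, -0.32, 0], [0.03, -0.31, 0]]
angular each -0.08 end [0.58724383 0.01511901]
```

View pics/w7.png

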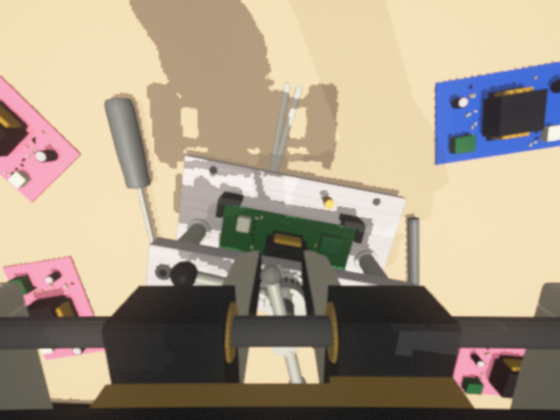

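Emit:
{"name": "jog_arm", "arguments": {"translation": [[-0.02,0.32,0]], "angular": [[0,0,-0.08]]}}

```text
t: 10.65
eef_pos: [0.5072, 0.0109, 0.1536]
tcp_rot: [-3.14, -0.001, -3.113]
force: [-0.7, -1.7, 0.5]
grip_width: 0.024
```

Emit:
{"name": "jog_arm", "arguments": {"translation": [[0,0.32,0]], "angular": [[0,0,-0.08]]}}

```text
t: 10.75
eef_pos: [0.5071, 0.0141, 0.1535]
tcp_rot: [-3.14, -0.001, 3.089]
force: [0.1, -1.5, 0.1]
grip_width: 0.0242
```

Emit:
{"name": "jog_arm", "arguments": {"translation": [[0.03,0.32,0]], "angular": [[0,0,-0.08]]}}

```text
t: 10.85
eef_pos: [0.5073, 0.0174, 0.1535]
tcp_rot: [-3.14, -0.001, 3.009]
force: [-0.4, -1.5, 0.2]
grip_width: 0.0239
```

Emit:
{"name": "jog_arm", "arguments": {"translation": [[0.05,0.31,0]], "angular": [[0,0,-0.08]]}}

```text
t: 10.95
eef_pos: [0.5076, 0.0205, 0.1535]
tcp_rot: [-3.14, -0.001, 2.929]
force: [-1.3, -1.3, -0.0]
grip_width: 0.0242
```

Emit:
{"name": "jog_arm", "arguments": {"translation": [[0.08,0.31,0]], "angular": [[0,0,-0.08]]}}

```text
t: 11.05
eef_pos: [0.5083, 0.0236, 0.1535]
tcp_rot: [-3.14, -0.001, 2.849]
force: [-1.1, -1.5, 0.9]
grip_width: 0.0241
```

Emit:
{"name": "jog_arm", "arguments": {"translation": [[0.1,0.31,0]], "angular": [[0,0,-0.08]]}}

```text
t: 11.15
eef_pos: [0.5092, 0.0267, 0.1534]
tcp_rot: [-3.14, -0.001, 2.769]
force: [-2.1, -1.4, 0.0]
grip_width: 0.0242
```

Emit:
{"name": "jog_arm", "arguments": {"translation": [[0.13,0.29,0]], "angular": [[0,0,-0.08]]}}

```text
t: 11.25
eef_pos: [0.5103, 0.0296, 0.1534]
tcp_rot: [-3.139, -0.002, 2.689]
force: [-0.9, -1.2, 1.2]
grip_width: 0.0244
```

Emit:
{"name": "jog_arm", "arguments": {"translation": [[0.15,0.28,0]], "angular": [[0,0,-0.08]]}}

```text
t: 11.35
eef_pos: [0.5117, 0.0324, 0.1533]
tcp_rot: [-3.139, -0.002, 2.609]
force: [-1.4, -0.4, 0.7]
grip_width: 0.0242
```

Emit:
{"name": "jog_arm", "arguments": {"translation": [[0.17,0.27,0]], "angular": [[0,0,-0.08]]}}

```text
t: 11.45
eef_pos: [0.5132, 0.0352, 0.1533]
tcp_rot: [-3.139, -0.002, 2.529]
force: [-2.5, -1.2, -0.3]
grip_width: 0.0241
```

Emit:
{"name": "jog_arm", "arguments": {"translation": [[0.2,0.26,0]], "angular": [[0,0,-0.08]]}}

```text
t: 11.55
eef_pos: [0.515, 0.0378, 0.1532]
tcp_rot: [-3.138, -0.002, 2.449]
force: [-2.2, -1.4, 0.8]
grip_width: 0.0241
```

Emit:
{"name": "jog_arm", "arguments": {"translation": [[0.21,0.24,0]], "angular": [[0,0,-0.08]]}}

```text
t: 11.65
eef_pos: [0.517, 0.0403, 0.1532]
tcp_rot: [-3.138, -0.002, 2.37]
force: [-2.6, -1.4, 1.5]
grip_width: 0.0238
```

Emit:
{"name": "jog_arm", "arguments": {"translation": [[0.23,0.22,0]], "angular": [[0,0,-0.08]]}}

```text
t: 11.75
eef_pos: [0.5191, 0.0426, 0.1531]
tcp_rot: [-3.137, -0.002, 2.29]
force: [-2.3, -0.7, 1.9]
grip_width: 0.0243
```

```bash
cat > d.py <<'E'
import numpy as np
D=[(-3.037,.6,-.6),(-3.113,-.7,-1.7),(3.089,.1,-1.5),(3.009,-.4,-1.5),(2.929,-1.3,-1.3),(2.849,-1.1,-1.5),(2.769,-2.1,-1.4),(2.689,-.9,-1.2),(2.609,-1.4,-.4),(2.529,-2.5,-1.2),(2.449,-2.2,-1.4),(2.37,-2.6,-1.4),(2.29,-2.3,-.7)]
def go(D,th0=None):
    D=np.array(D);ph=D[:,0]%(2*np.pi)
    ft=-(D[:,1]*np.sin(ph)-D[:,2]*np.cos(ph)); fr=D[:,1]*np.cos(ph)+D[:,2]*np.sin(ph)
    a=4.153-ph-.15
    for x in zip(a.round(3),ft.round(2),fr.round(2)): print(*x)
    return a,ft,fr
if __name__=='__main__': go(D)
E
python3 d.py
```

```text
0.757 0.66 -0.53
0.833 1.68 0.75
0.914 1.49 -0.18
0.994 1.54 0.2
1.074 1.55 1.0
1.154 1.75 0.62
1.234 2.07 1.45
1.314 1.47 0.28
1.394 1.06 1.0
1.474 2.42 1.36
1.554 2.48 0.8
1.633 2.82 0.89
1.713 2.19 0.99
```

Emit:
{"name": "jog_arm", "arguments": {"translation": [[0.25,0.2,0]], "angular": [[0,0,-0.08]]}}

```text
t: 11.85
eef_pos: [0.5215, 0.0447, 0.1531]
tcp_rot: [-3.137, -0.002, 2.21]
force: [-3.0, -0.1, 0.8]
grip_width: 0.0237
```

Emit:
{"name": "jog_arm", "arguments": {"translation": [[0.26,0.18,0]], "angular": [[0,0,-0.08]]}}

```text
t: 11.95
eef_pos: [0.5239, 0.0466, 0.1531]
tcp_rot: [-3.137, -0.002, 2.13]
force: [-2.4, -0.6, 0.9]
grip_width: 0.0241
```

Emit:
{"name": "jog_arm", "arguments": {"translation": [[0.28,0.16,0]], "angular": [[0,0,-0.08]]}}

```text
t: 12.05
eef_pos: [0.5265, 0.0484, 0.153]
tcp_rot: [-3.137, -0.002, 2.05]
force: [-3.8, -0.5, 0.1]
grip_width: 0.0243
```

Emit:
{"name": "jog_arm", "arguments": {"translation": [[0.29,0.14,0]], "angular": [[0,0,-0.08]]}}

```text
t: 12.15
eef_pos: [0.5293, 0.0499, 0.153]
tcp_rot: [-3.136, -0.002, 1.97]
force: [-4.4, -0.6, 0.4]
grip_width: 0.024
```

Emit:
{"name": "jog_arm", "arguments": {"translation": [[0.3,0.11,0]], "angular": [[0,0,-0.08]]}}

```text
t: 12.25
eef_pos: [0.5322, 0.0512, 0.153]
tcp_rot: [-3.136, -0.002, 1.89]
force: [-3.4, 0.7, 1.7]
grip_width: 0.024
```

Emit:
{"name": "jog_arm", "arguments": {"translation": [[0.31,0.09,0]], "angular": [[0,0,-0.08]]}}

```text
t: 12.35
eef_pos: [0.5352, 0.0524, 0.1529]
tcp_rot: [-3.136, -0.001, 1.81]
force: [-4.1, 0.3, -0.2]
grip_width: 0.0236
```

Emit:
{"name": "jog_arm", "arguments": {"translation": [[0.31,0.06,0]], "angular": [[0,0,-0.08]]}}

```text
t: 12.45
eef_pos: [0.5382, 0.0532, 0.1529]
tcp_rot: [-3.136, -0.001, 1.731]
force: [-3.3, 1.2, 0.8]
grip_width: 0.0234
```

```bash
python3 - <<'E'
from h import *
s=read_state();print(s['force'],s['eef_pos'],s['q'].round(2),s['tcp_rot'])
w,c=snap('wrist','w8')
for i in range(6):
    eyes.camera('top');s=read_state();print(s['force'].round(2),s['eef_pos'].round(4))
E
```

```text
[-3.3308531   1.24033739  0.78562111] [0.53822712 0.05321176 0.15292616] [ 0.19  0.57 -0.51  1.81  0.35  0.86 -0.32] [-3.13562457e+00 -1.37519734e-03  1.73054128e+00]
[-3.33  2.2   0.31] [0.5389 0.0536 0.153 ]
[-3.9   2.48 -0.6 ] [0.5389 0.0536 0.153 ]
[-4.1   1.68 -0.09] [0.5389 0.0535 0.153 ]
[-3.53  2.14 -0.18] [0.5391 0.0533 0.1531]
[-3.46  2.12 -0.52] [0.5394 0.053  0.1531]
[-4.09  1.91 -1.16] [0.5397 0.0529 0.1532]
```

View pics/w8.png

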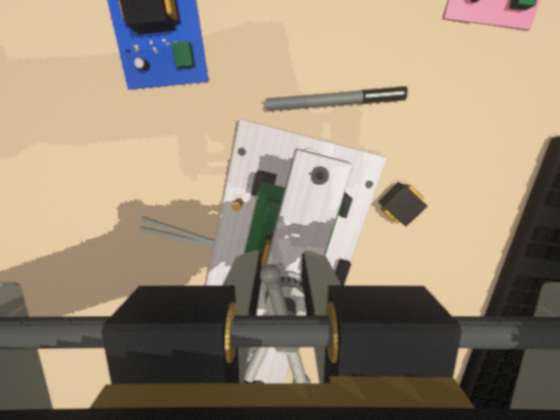

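```bash
cat > d.py <<'E'
import numpy as np
from scipy.optimize import brentq, curve_fit
AX=np.array([.5473,.0130])
D=[(.5073,.0078,-3.037,.6,-.6),(.5072,.0109,-3.113,-.7,-1.7),(.5071,.0141,3.089,.1,-1.5),(.5073,.0174,3.009,-.4,-1.5),(.5076,.0205,2.929,-1.3,-1.3),(.5083,.0236,2.849,-1.1,-1.5),(.5092,.0267,2.769,-2.1,-1.4),(.5103,.0296,2.689,-.9,-1.2),(.5117,.0324,2.609,-1.4,-.4),(.5132,.0352,2.529,-2.5,-1.2),(.515,.0378,2.449,-2.2,-1.4),(.517,.0403,2.37,-2.6,-1.4),(.5191,.0426,2.29,-2.3,-.7),
(.5215,.0447,2.21,-3,-.1),(.5239,.0466,2.13,-2.4,-.6),(.5265,.0484,2.05,-3.8,-.5),(.5293,.0499,1.97,-4.4,-.6),(.5322,.0512,1.89,-3.4,.7),(.5352,.0524,1.81,-4.1,.3),(.5382,.0532,1.731,-3.3,1.2),(.5389,.0535,1.73,-3.75,2.1)]
def theta(x,y,psi,off=.006):
    t=np.array([-np.sin(psi),np.cos(psi)]) # ccw tangent: trailing side
    f=lambda th:(AX+.04*np.array([np.cos(th),np.sin(th)])-[x,y])@t-off
    return brentq(f,psi-.6,psi+.9)
def go(D):
    o=[]
    for x,y,p,fx,fy in D:
        p%=2*np.pi; th=theta(x,y,p); n=np.array([-np.sin(th),np.cos(th)]); r=np.array([np.cos(th),np.sin(th)])
        o.append((4.153-th,np.dot([fx,fy],n),np.dot([fx,fy],r)))
    return np.array(o)
if __name__=='__main__':
    o=go(D); print(o.round(2))
    a,f=o[1:,0],o[1:,1]
    g=lambda a,b,a0,k:b+k*np.maximum(a-a0,0)
    p,c=curve_fit(g,a,f,[1.2,1.2,2]);print(p,np.sqrt(np.diag(c)))
    for k in (1.8,2.2,2.6):
        p,c=curve_fit(lambda a,b,a0:g(a,b,a0,k),a,f,[1.2,1.2]);print(k,p,np.sqrt(np.diag(c)))
E
python3 d.py
```

```text
[[ 0.73  0.74 -0.41]
 [ 0.81  1.52  1.03]
 [ 0.89  1.5   0.09]
 [ 0.97  1.48  0.46]
 [ 1.05  1.35  1.25]
 [ 1.13  1.62  0.92]
 [ 1.21  1.78  1.79]
 [ 1.28  1.4   0.55]
 [ 1.36  0.85  1.18]
 [ 1.44  2.12  1.78]
 [ 1.51  2.29  1.25]
 [ 1.59  2.6   1.4 ]
 [ 1.67  1.96  1.39]
 [ 1.75  2.09  2.16]
 [ 1.82  2.15  1.22]
 [ 1.9   3.26  2.01]
 [ 1.98  3.96  2.02]
 [ 2.05  2.58  2.32]
 [ 2.13  3.56  2.06]
 [ 2.21  2.63  2.33]
 [ 2.22  2.78  3.28]]
[1.53092513 1.28170706 1.84382618] [0.18748328 0.19012777 0.4895579 ]
1.8 [1.54099835 1.27736176] [0.19690374 0.13074721]
2.2 [1.51686558 1.35885435] [0.18557399 0.10462555]
2.6 [1.43694168 1.38368269] [0.18572649 0.09221995]
```

```bash
python3 - <<'E'
from h import *
arc(1.733,1.733-.8,16,.04)
E
```

```text
translation [[0.2, 0.03, 0], [0.2, 0.01, 0], [0.2, 0.01, 0], [0.2, 0.0, 0], [0.2, -0.01, 0], [0.2, -0.03, 0], [0.19, -0.03, 0], [0.2, -0.04, 0], [0.19, -0.05, 0], [0.19, -0.06, 0], [0.19, -0.07, 0], [0.18, -0.08, 0], [0.18, -0.09, 0], [0.17, -0.1, 0], [0.17, -0.11, 0], [0.17, -0.11, 0]]
angular each -0.05 end [0.57111706 0.04513639]
```

Emit:
{"name": "jog_arm", "arguments": {"translation": [[0.2,0.03,0]], "angular": [[0,0,-0.05]]}}

```text
t: 12.9
eef_pos: [0.5417, 0.0529, 0.1532]
tcp_rot: [-3.139, -0.001, 1.681]
force: [-4.7, 2.9, -2.6]
grip_width: 0.0242
```

Emit:
{"name": "jog_arm", "arguments": {"translation": [[0.2,0.01,0]], "angular": [[0,0,-0.05]]}}

```text
t: 13.0
eef_pos: [0.5439, 0.0532, 0.1532]
tcp_rot: [-3.139, -0.001, 1.63]
force: [-3.9, 3.3, -1.4]
grip_width: 0.024
```

Emit:
{"name": "jog_arm", "arguments": {"translation": [[0.2,0.01,0]], "angular": [[0,0,-0.05]]}}

```text
t: 13.1
eef_pos: [0.546, 0.0534, 0.1532]
tcp_rot: [-3.139, -0.001, 1.58]
force: [-5.0, 2.6, -1.7]
grip_width: 0.024
```

Emit:
{"name": "jog_arm", "arguments": {"translation": [[0.2,0,0]], "angular": [[0,0,-0.05]]}}

```text
t: 13.2
eef_pos: [0.548, 0.0535, 0.1532]
tcp_rot: [-3.14, -0.001, 1.53]
force: [-4.2, 3.1, -2.7]
grip_width: 0.0242
```

Emit:
{"name": "jog_arm", "arguments": {"translation": [[0.2,-0.01,0]], "angular": [[0,0,-0.05]]}}

```text
t: 13.3
eef_pos: [0.5501, 0.0535, 0.1532]
tcp_rot: [-3.14, -0.001, 1.48]
force: [-3.9, 2.5, -2.7]
grip_width: 0.0238
```

Emit:
{"name": "jog_arm", "arguments": {"translation": [[0.2,-0.03,0]], "angular": [[0,0,-0.05]]}}

```text
t: 13.4
eef_pos: [0.5521, 0.0533, 0.1532]
tcp_rot: [-3.14, -0.001, 1.431]
force: [-4.0, 3.0, -2.8]
grip_width: 0.024
```

Emit:
{"name": "jog_arm", "arguments": {"translation": [[0.19,-0.03,0]], "angular": [[0,0,-0.05]]}}

```text
t: 13.5
eef_pos: [0.5541, 0.0531, 0.1532]
tcp_rot: [-3.14, -0.001, 1.381]
force: [-3.3, 3.1, -2.0]
grip_width: 0.0246
```

Emit:
{"name": "jog_arm", "arguments": {"translation": [[0.2,-0.04,0]], "angular": [[0,0,-0.05]]}}

```text
t: 13.6
eef_pos: [0.5561, 0.0527, 0.1531]
tcp_rot: [-3.139, -0.001, 1.331]
force: [-3.2, 3.3, -4.0]
grip_width: 0.0243
```

```bash
cat > d2.py <<'E'
from d import *
D+=[(.5417,.0529,1.681,-4.7,2.9),(.5439,.0532,1.63,-3.9,3.3),(.546,.0534,1.58,-5,2.6),(.548,.0535,1.53,-4.2,3.1),(.5501,.0535,1.48,-3.9,2.5),(.5521,.0533,1.431,-4,3),(.5541,.0531,1.381,-3.3,3.1),(.5561,.0527,1.331,-3.2,3.3)]
E
cat > fit.py <<'E'
from d2 import *
o=[]
for x,y,p,fx,fy in D:
    p%=2*np.pi; th=theta(x,y,p); n=np.array([-np.sin(p),np.cos(p)])
    cpt=.04*np.array([np.cos(th),np.sin(th)])+.006*n
    tau=cpt[0]*fy-cpt[1]*fx
    o.append((4.153-th,tau))
o=np.array(o);print(o[12:].round(3))
a,f=o[1:,0],o[1:,1]
g=lambda a,b,a0,k:b+k*np.maximum(a-a0,0)
p,c=curve_fit(g,a,f,[.04,1.2,.08]);print(p,np.sqrt(np.diag(c)))
for k in (.06,.087,.1):
    p,c=curve_fit(lambda a,b,a0:g(a,b,a0,k),a,f,[.04,1.2]);print(k,p,np.sqrt(np.diag(c)),(f-g(a,*p,k)).std())
for b in (.03,.04,.05):
    p,c=curve_fit(lambda a,a0,k:g(a,b,a0,k),a,f,[1.2,.08]);print('b',b,p,np.sqrt(np.diag(c)),(f-g(a,b,*p)).std())
E
python3 fit.py
```

```text
[[1.669 0.072]
 [1.747 0.073]
 [1.821 0.081]
 [1.898 0.123]
 [1.975 0.151]
 [2.053 0.093]
 [2.131 0.135]
 [2.206 0.095]
 [2.225 0.095]
 [2.292 0.126]
 [2.347 0.1  ]
 [2.399 0.162]
 [2.448 0.132]
 [2.5   0.134]
 [2.55  0.142]
 [2.599 0.12 ]
 [2.649 0.122]]
[0.05687883 1.19975434 0.0576454 ] [0.00893875 0.21489177 0.0094182 ]
0.06 [0.05780885 1.25188006] [0.00800063 0.15043211] 0.01888458338262716
0.087 [0.05621858 1.48816634] [0.00749434 0.10457226] 0.02166518800822999
0.1 [0.06364219 1.69886766] [0.00689986 0.09127657] 0.02303236655727113
b 0.03 [0.54250738 0.05085601] [0.18447784 0.00675356] 0.019422238526351727
b 0.04 [0.73914097 0.05085601] [0.16096386 0.00675356] 0.01942223852635172
b 0.05 [1.05364678 0.05632272] [0.15639981 0.00864545] 0.019032463126064762
```

Emit:
{"name": "jog_arm", "arguments": {"translation": [[0.19,-0.05,0]], "angular": [[0,0,-0.05]]}}

```text
t: 13.7
eef_pos: [0.558, 0.0523, 0.1532]
tcp_rot: [-3.14, -0.001, 1.281]
force: [-3.3, 4.0, -3.2]
grip_width: 0.0243
```

Emit:
{"name": "jog_arm", "arguments": {"translation": [[0.19,-0.06,0]], "angular": [[0,0,-0.05]]}}

```text
t: 13.8
eef_pos: [0.56, 0.0518, 0.1531]
tcp_rot: [-3.14, -0.001, 1.231]
force: [-4.3, 4.1, -2.9]
grip_width: 0.0242
```

Emit:
{"name": "jog_arm", "arguments": {"translation": [[0.19,-0.07,0]], "angular": [[0,0,-0.05]]}}

```text
t: 13.9
eef_pos: [0.5619, 0.0511, 0.1531]
tcp_rot: [-3.14, -0.001, 1.181]
force: [-3.1, 3.7, -2.5]
grip_width: 0.0243
```

Emit:
{"name": "jog_arm", "arguments": {"translation": [[0.18,-0.08,0]], "angular": [[0,0,-0.05]]}}

```text
t: 14.0
eef_pos: [0.5638, 0.0504, 0.1531]
tcp_rot: [-3.14, -0.001, 1.131]
force: [-3.4, 3.3, -2.8]
grip_width: 0.0239
```

```bash
python3 - <<'E'
from h import *
w,c=snap('wrist','w9')
for i in range(6):
    eyes.camera('top');s=read_state();print(s['force'].round(2),s['eef_pos'].round(4),s['tcp_rot'].round(3))
E
```

```text
[-2.42  3.6  -3.11] [0.5642 0.0501 0.1533] [-3.141e+00 -1.000e-03  1.133e+00]
[-3.03  3.89 -2.9 ] [0.5642 0.05   0.1533] [-3.141e+00 -1.000e-03  1.133e+00]
[-3.26  3.63 -2.25] [0.5641 0.05   0.1534] [-3.141e+00 -1.000e-03  1.133e+00]
[-3.48  3.82 -2.33] [0.5641 0.0499 0.1535] [-3.141e+00 -1.000e-03  1.133e+00]
[-2.89  4.68 -2.07] [0.5641 0.0498 0.1535] [-3.141e+00 -1.000e-03  1.132e+00]
[-3.13  4.08 -2.86] [0.5641 0.0497 0.1536] [-3.141e+00 -1.000e-03  1.132e+00]
```

View pics/w9.png

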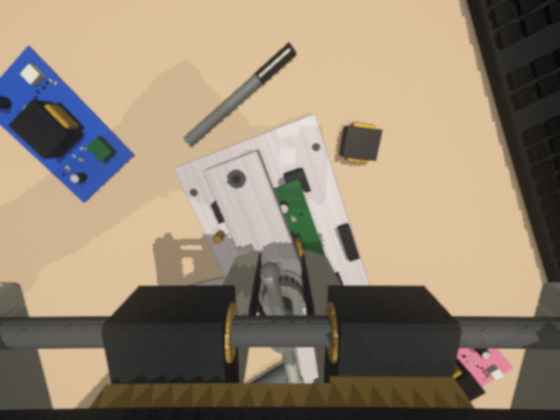

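```bash
cat >> d2.py <<'E'
D+=[(.558,.0523,1.281,-3.3,4),(.56,.0518,1.231,-4.3,4.1),(.5619,.0511,1.181,-3.1,3.7),(.5638,.0504,1.131,-3.4,3.3),(.5642,.0500,1.133,-3.0,3.8),(.5641,.0498,1.133,-3.1,4.1)]
E
python3 fit.py | tail -14
```

```text
[2.649 0.122]
 [2.697 0.132]
 [2.747 0.182]
 [2.797 0.139]
 [2.846 0.157]
 [2.86  0.144]
 [2.86  0.15 ]]
[0.05687883 1.20392822 0.0582021 ] [0.00864864 0.19800104 0.00700852]
0.06 [0.05780885 1.25244195] [0.0077696 0.1426947] 0.01846332049320169
0.087 [0.06284101 1.65448254] [0.00676651 0.09456302] 0.021771928751486466
0.1 [0.06437896 1.77496609] [0.00674214 0.08578818] 0.023583314364066455
b 0.03 [0.5770101  0.05281965] [0.1544529  0.00527527] 0.018986056275042157
b 0.04 [0.76633358 0.05281965] [0.13743916 0.00527527] 0.018986056275042157
b 0.05 [1.06264248 0.05720843] [0.13596103 0.00652097] 0.01859636309075406
```

Emit:
{"name": "jog_arm", "arguments": {"translation": [[-0.3,0.13,0],[-0.24,0.12,0],[0,0,0],[0,0,0]], "angular": [[0,0,0],[0,0,0],[0,0,0],[0,0,0]]}}

```text
t: 14.75
eef_pos: [0.5599, 0.0507, 0.1542]
tcp_rot: [3.139, -0.0, 1.13]
force: [0.2, 0.2, 1.0]
grip_width: 0.024
```

```bash
python3 - <<'E'
from h import *
fz(12)
w,c=snap('wrist','w10')
E
```

```text
t 15.35 F [ 0.07 -0.07 -0.22] sd [0.47 0.32 0.5 ] M [-0.049 -0.058  0.008] sd [0.034 0.023 0.028] pos [0.5589 0.0516 0.1536] [-3.142 -0.     1.131] q7 -0.799
```

View pics/w10.png

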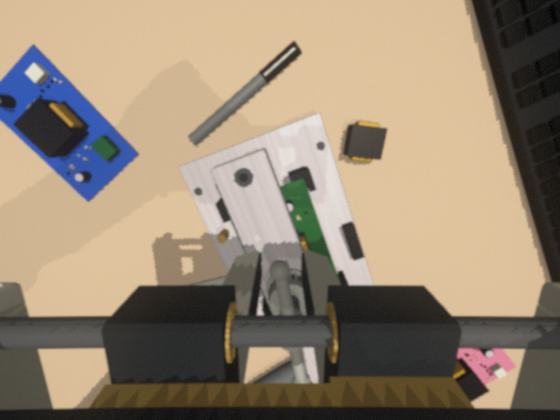

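```bash
cat >> fit.py <<'E'
print('----')
w=np.array([.8]*19+[0]+[.5]*12+[0,0]); sg=np.where(w==0,.008,.02)
def G(X,c,a0,k,b=.03): return b+c*X[1]+k*np.maximum(X[0]-a0,0)
X=np.array([a,w])
m=w>0
p,cv=curve_fit(G,X[:,m],f[m],[.03,1.3,.08]);print('no static',p,np.sqrt(np.diag(cv)))
p,cv=curve_fit(G,X,f,[.03,1.3,.08],sigma=sg);print('all',p,np.sqrt(np.diag(cv)))
for k in(.07,.087,.1):
  p,cv=curve_fit(lambda X,c,a0:G(X,c,a0,k),X[:,m],f[m],[.03,1.3]);print(k,p,np.sqrt(np.diag(cv)),(f[m]-G(X[:,m],*p,k)).std())
E
python3 fit.py | sed -n '/----/,$p'
```

```text
----
no static [0.03436935 1.28170801 0.06993997] [0.009123   0.17334724 0.00919658]
all [0.03322323 1.30768581 0.07369596] [0.00711056 0.13411813 0.00731512]
0.07 [0.03432235 1.28172383] [0.00859217 0.09755487] 0.01861968230565988
0.087 [0.03687695 1.47565854] [0.00831312 0.07932005] 0.020080059962068228
0.1 [0.04429435 1.65757525] [0.00815169 0.07097119] 0.021532153760355718
```

Emit:
{"name": "jog_arm", "arguments": {"translation": [[0,0,2],[0,0,2],[0,0,2],[-0.6,-2,0],[-0.8,-2.5,0],[-0.8,-2.5,0],[-0.6,-2,0],[-0.43,-1.76,0],[0,0,0],[0,0,0]], "angular": [[0,0,0],[0,0,0],[0,0,0],[0,0,0.05],[0,0,0.05],[0,0,0.05],[0,0,0],[0,0,0],[0,0,0],[0,0,0]]}}

```text
t: 16.4
eef_pos: [0.5268, -0.0554, 0.2137]
tcp_rot: [3.141, -0.001, 1.281]
force: [0.9, 0.1, 0.2]
grip_width: 0.0244
```

Emit:
{"name": "jog_arm", "arguments": {"translation": [[0,0,0],[0,0,0]], "angular": [[0,0,0],[0,0,0]], "claw": 3.2}}

```text
t: 16.6
eef_pos: [0.5269, -0.0544, 0.2137]
tcp_rot: [-3.142, -0.001, 1.283]
force: [0.6, 0.1, 0.1]
grip_width: 0.031
```

```bash
python3 - <<'E'
from h import *
s=read_state();print(s['eef_pos'],s['tcp_rot'],s['q'].round(2))
w,c=snap('wrist','w11');t,ct=snap('top','t11')
print(proj(c,[[.5268,-.056,.14],[.5473,.013,.162]]))
for a in (2.80,2.86,2.92):
    th=4.153-a; print(a,proj(c,[[AX[0]+.04*np.cos(th),AX[1]+.04*np.sin(th),.163],[AX[0]-.04*np.cos(th),AX[1]-.04*np.sin(th),.163]]))
cv2.imwrite('pics/t11z.png',cv2.cvtColor(cv2.resize(t[150:260,190:320],None,fx=6,fy=5,interpolation=cv2.INTER_CUBIC),cv2.COLOR_RGB2BGR))
E
```

```text
[ 0.52690697 -0.05440145  0.21367438] [-3.14154887e+00 -8.62806883e-04  1.28332588e+00] [ 0.33  0.46 -0.4   1.77  0.21  0.95 -0.44]
[[280.9038819  229.35512315]
 [281.09178501 142.70632109]]
2.8 [[276.93201957  80.6915446 ]
 [284.81940974 198.22049739]]
2.86 [[280.53977034  80.53738833]
 [281.58956367 198.34546458]]
2.92 [[284.14976049  80.62011088]
 [278.35812912 198.28068406]]
```

View pics/w11.png

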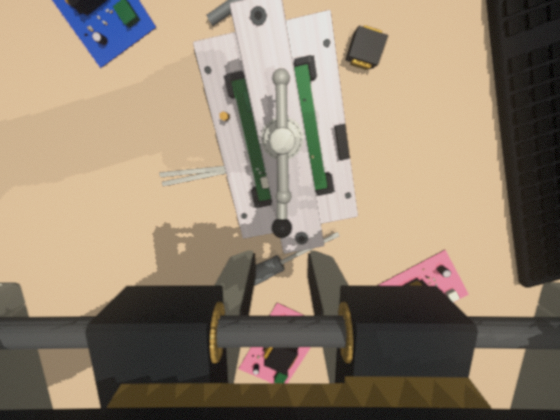

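Emit:
{"name": "jog_arm", "arguments": {"translation": [[0,-0.05,-2.5],[0,0,-2.5],[0,0,-2.3],[0,0,-1],[0,0,0],[0,0,0],[0,0,0]], "angular": [[0,0,0],[0,0,0],[0,0,0],[0,0,0],[0,0,0],[0,0,0],[0,0,0]]}}

```text
t: 17.4
eef_pos: [0.5276, -0.0563, 0.1318]
tcp_rot: [3.139, -0.001, 1.281]
force: [1.0, -0.0, 1.0]
grip_width: 0.0319
```

```bash
python3 - <<'E'
from h import *
fz(6)
w,c=snap('wrist','w12')
a=np.arctan2(-.0685,-.0205)+2*np.pi
arc(4.42,4.42-1.2,15,.072)
arc(3.22,3.22-1.6,20,.072)
E
```

```text
t 17.7 F [-0.55 -0.32 -0.05] sd [0.43 0.67 0.33] M [-0.029 -0.058 -0.003] sd [0.037 0.02  0.021] pos [ 0.5268 -0.0566  0.131 ] [ 3.141 -0.     1.281] q7 -0.494
translation [[-0.54, 0.19, 0], [-0.53, 0.23, 0], [-0.51, 0.27, 0], [-0.48, 0.31, 0], [-0.46, 0.35, 0], [-0.43, 0.39, 0], [-0.4, 0.42, 0], [-0.36, 0.44, 0], [-0.32, 0.48, 0], [-0.29, 0.5, 0], [-0.24, 0.52, 0], [-0.2, 0.54, 0], [-0.16, 0.55, 0], [-0.11, 0.57, 0], [-0.07, 0.57, 0]]
angular each -0.08000000000000002 end [0.4755212  0.00736045]
translation [[-0.02, 0.58, 0], [0.02, 0.57, 0], [0.07, 0.57, 0], [0.12, 0.57, 0], [0.16, 0.55, 0], [0.2, 0.54, 0], [0.25, 0.52, 0], [0.28, 0.5, 0], [0.33, 0.47, 0], [0.36, 0.45, 0], [0.4, 0.42, 0], [0.43, 0.38, 0], [0.46, 0.35, 0], [0.48, 0.31, 0], [0.51, 0.27, 0], [0.53, 0.23, 0], [0.54, 0.18, 0], [0.56, 0.15, 0], [0.57, 0.09, 0], [0.57, 0.06, 0]]
angular each -0.08 end [0.54375876 0.08491286]
```

View pics/w12.png

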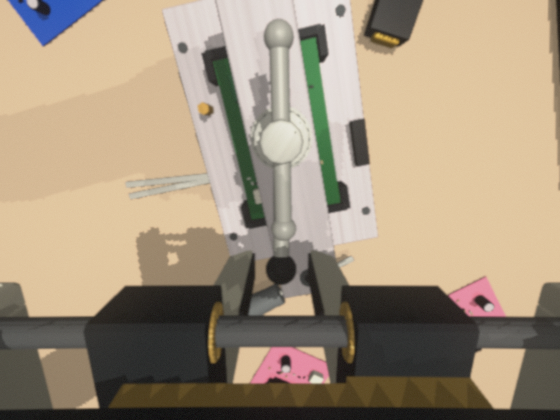

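Emit:
{"name": "jog_arm", "arguments": {"translation": [[-0.54,0.19,0],[-0.53,0.23,0],[-0.51,0.27,0],[-0.48,0.31,0],[-0.46,0.35,0]], "angular": [[0,0,-0.08],[0,0,-0.08],[0,0,-0.08],[0,0,-0.08],[0,0,-0.08]]}}

```text
t: 18.25
eef_pos: [0.502, -0.0434, 0.1308]
tcp_rot: [3.14, -0.001, 0.877]
force: [1.3, -0.9, -1.3]
grip_width: 0.032
```

Emit:
{"name": "jog_arm", "arguments": {"translation": [[-0.43,0.39,0],[-0.4,0.42,0]], "angular": [[0,0,-0.08],[0,0,-0.08]]}}

```text
t: 18.45
eef_pos: [0.4935, -0.0355, 0.1307]
tcp_rot: [3.14, -0.001, 0.717]
force: [0.9, -0.6, -0.4]
grip_width: 0.0322
```

Emit:
{"name": "jog_arm", "arguments": {"translation": [[-0.36,0.44,0],[-0.32,0.48,0]], "angular": [[0,0,-0.08],[0,0,-0.08]]}}

```text
t: 18.65
eef_pos: [0.4865, -0.0264, 0.1307]
tcp_rot: [3.14, -0.0, 0.557]
force: [0.7, -1.0, -0.8]
grip_width: 0.0322
```

Emit:
{"name": "jog_arm", "arguments": {"translation": [[-0.29,0.5,0],[-0.24,0.52,0]], "angular": [[0,0,-0.08],[0,0,-0.08]]}}

```text
t: 18.85
eef_pos: [0.481, -0.0162, 0.1307]
tcp_rot: [3.141, 0.0, 0.397]
force: [-0.1, -0.7, -1.5]
grip_width: 0.0321
```

Emit:
{"name": "jog_arm", "arguments": {"translation": [[-0.2,0.54,0],[-0.16,0.55,0]], "angular": [[0,0,-0.08],[0,0,-0.08]]}}

```text
t: 19.05
eef_pos: [0.4771, -0.0053, 0.1306]
tcp_rot: [3.141, 0.001, 0.237]
force: [0.7, -1.8, -0.8]
grip_width: 0.0318
```

Emit:
{"name": "jog_arm", "arguments": {"translation": [[-0.11,0.57,0],[-0.07,0.57,0]], "angular": [[0,0,-0.08],[0,0,-0.08]]}}

```text
t: 19.25
eef_pos: [0.475, 0.006, 0.1305]
tcp_rot: [3.14, 0.001, 0.077]
force: [-0.1, -1.9, -1.5]
grip_width: 0.0318
```

```bash
python3 - <<'E'
from h import *
for i in range(4):
    eyes.camera('top');s=read_state();print(s['force'].round(2),s['eef_pos'].round(4),s['tcp_rot'].round(3))
print(s['q'].round(2))
w,c=snap('wrist','w13')
E
```

```text
[-1.12 -1.02 -0.91] [0.4747 0.0072 0.1305] [3.141e+00 2.000e-03 7.600e-02]
[-0.49  0.18 -0.22] [0.4749 0.007  0.1305] [3.141e+00 1.000e-03 8.200e-02]
[-0.1  -0.15  0.43] [0.4755 0.007  0.1306] [3.142 0.    0.083]
[ 0.25 -0.74 -0.1 ] [0.4759 0.007  0.1308] [-3.141e+00 -1.000e-03  8.300e-02]
[-0.05  0.47 -0.01  2.02  0.01  0.65 -1.56]
```

View pics/w13.png

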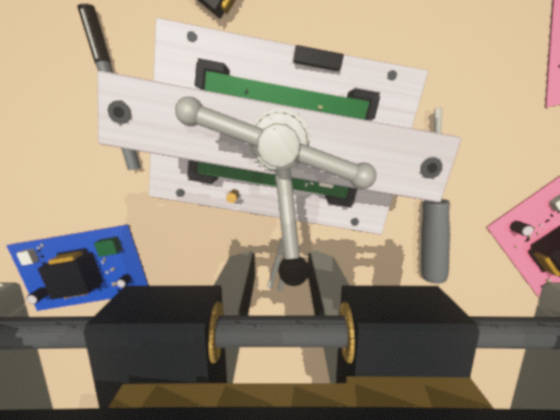

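Emit:
{"name": "jog_arm", "arguments": {"translation": [[-0.02,0.58,0],[0.02,0.57,0]], "angular": [[0,0,-0.08],[0,0,-0.08]]}}

```text
t: 19.7
eef_pos: [0.476, 0.0168, 0.1307]
tcp_rot: [3.14, -0.001, -0.083]
force: [-0.6, -3.1, -0.1]
grip_width: 0.0318
```

Emit:
{"name": "jog_arm", "arguments": {"translation": [[0.07,0.57,0]], "angular": [[0,0,-0.08]]}}

```text
t: 19.8
eef_pos: [0.4764, 0.0224, 0.1307]
tcp_rot: [3.14, -0.0, -0.163]
force: [-0.8, -3.2, 1.0]
grip_width: 0.0324
```

Emit:
{"name": "jog_arm", "arguments": {"translation": [[0.12,0.57,0]], "angular": [[0,0,-0.08]]}}

```text
t: 19.9
eef_pos: [0.4774, 0.0279, 0.1307]
tcp_rot: [3.14, 0.0, -0.243]
force: [-0.6, -2.4, 1.1]
grip_width: 0.0319
```

Emit:
{"name": "jog_arm", "arguments": {"translation": [[0.16,0.55,0]], "angular": [[0,0,-0.08]]}}

```text
t: 20.0
eef_pos: [0.4787, 0.0332, 0.1306]
tcp_rot: [3.139, 0.0, -0.323]
force: [-1.5, -4.3, 0.8]
grip_width: 0.0321
```

Emit:
{"name": "jog_arm", "arguments": {"translation": [[0.2,0.54,0]], "angular": [[0,0,-0.08]]}}

```text
t: 20.1
eef_pos: [0.4804, 0.0384, 0.1306]
tcp_rot: [3.139, 0.001, -0.403]
force: [-1.7, -5.1, 1.3]
grip_width: 0.0321
```

Emit:
{"name": "jog_arm", "arguments": {"translation": [[0.25,0.52,0]], "angular": [[0,0,-0.08]]}}

```text
t: 20.2
eef_pos: [0.4825, 0.0434, 0.1305]
tcp_rot: [3.138, 0.001, -0.483]
force: [-2.0, -3.7, 2.5]
grip_width: 0.0322
```

Emit:
{"name": "jog_arm", "arguments": {"translation": [[0.28,0.5,0]], "angular": [[0,0,-0.08]]}}

```text
t: 20.3
eef_pos: [0.4849, 0.0483, 0.1305]
tcp_rot: [3.137, 0.002, -0.563]
force: [-3.5, -3.8, 2.2]
grip_width: 0.032
```

Emit:
{"name": "jog_arm", "arguments": {"translation": [[0.33,0.47,0]], "angular": [[0,0,-0.08]]}}

```text
t: 20.4
eef_pos: [0.4878, 0.0529, 0.1304]
tcp_rot: [3.136, 0.002, -0.643]
force: [-3.3, -4.2, 2.9]
grip_width: 0.0318
```

Emit:
{"name": "jog_arm", "arguments": {"translation": [[0.36,0.45,0]], "angular": [[0,0,-0.08]]}}

```text
t: 20.5
eef_pos: [0.4909, 0.0573, 0.1304]
tcp_rot: [3.136, 0.002, -0.723]
force: [-4.1, -4.0, 3.1]
grip_width: 0.0321
```

Emit:
{"name": "jog_arm", "arguments": {"translation": [[0.4,0.42,0]], "angular": [[0,0,-0.08]]}}

```text
t: 20.6
eef_pos: [0.4945, 0.0615, 0.1303]
tcp_rot: [3.135, 0.003, -0.803]
force: [-5.5, -5.0, 3.6]
grip_width: 0.0322
```

Emit:
{"name": "jog_arm", "arguments": {"translation": [[0.43,0.38,0]], "angular": [[0,0,-0.08]]}}

```text
t: 20.7
eef_pos: [0.4982, 0.0653, 0.1303]
tcp_rot: [3.134, 0.003, -0.883]
force: [-5.9, -4.2, 3.4]
grip_width: 0.0322
```

```bash
cat > l.py <<'E'
import numpy as np
from scipy.optimize import brentq, curve_fit
AX=np.array([.5473,.0130])
L=[(.502,-.0434,.877,1.3,-.9),(.4935,-.0355,.717,.9,-.6),(.4865,-.0264,.557,.7,-1),(.481,-.0162,.397,-.1,-.7),(.4771,-.0053,.237,.7,-1.8),(.475,.006,.077,-.1,-1.9),(.476,.0168,-.083,-.6,-3.1),(.4764,.0224,-.163,-.8,-3.2),(.4774,.0279,-.243,-.6,-2.4),(.4787,.0332,-.323,-1.5,-4.3),(.4804,.0384,-.403,-1.7,-5.1),(.4825,.0434,-.483,-2,-3.7),(.4849,.0483,-.563,-3.5,-3.8)]
def an(L):
    o=[]
    for x,y,p,fx,fy in L:
        p=p+np.pi; n=np.array([-np.sin(p),np.cos(p)])
        th=brentq(lambda t:(AX+.072*np.array([np.cos(t),np.sin(t)])-[x,y])@n-.007,p-.5,p+.7)
        c=.072*np.array([np.cos(th),np.sin(th)])+.009*n
        o.append((th,(c[0]*fy-c[1]*fx)/.072,np.dot([fx,fy],[np.cos(p),np.sin(p)])))
    return np.array(o)
def rep(L):
    o=an(L);print(o.round(2))
    a,f=-o[:,0],o[:,1]
    g=lambda a,b,a0,k:b+k*np.maximum(a-a0,0)
    try:
        p,c=curve_fit(g,a,f,[1.4,-3.3,5.6]);print(p,np.sqrt(np.diag(c)))
        p,c=curve_fit(lambda a,b,a0:g(a,b,a0,5.6),a,f,[1.4,-3.3]);print('k5.6',p,np.sqrt(np.diag(c)))
    except Exception as e: print(e)
E
python3 - <<'E'
from h import *
import l
for i in range(5):
    eyes.camera('top');s=read_state();print(s['force'].round(2),s['eef_pos'].round(4),s['tcp_rot'].round(3))
print(s['q'].round(2))
l.rep(l.L)
E
```

```text
[-4.84 -2.89  2.89] [0.4989 0.0663 0.1302] [ 3.135e+00  3.000e-03 -8.840e-01]
[-4.95 -2.39  3.5 ] [0.4988 0.0663 0.1302] [ 3.135e+00  3.000e-03 -8.800e-01]
[-3.66 -2.57  3.36] [0.4988 0.0663 0.1302] [ 3.135e+00  3.000e-03 -8.790e-01]
[-4.89 -2.9   2.78] [0.4988 0.0663 0.1302] [ 3.136e+00  3.000e-03 -8.790e-01]
[-4.52 -2.08  3.07] [0.4989 0.0663 0.1302] [ 3.136e+00  3.000e-03 -8.790e-01]
[-0.36  0.52  0.28  1.95 -0.21  0.7  -2.41]
[[ 4.13  1.6  -0.14]
 [ 3.97  1.1  -0.28]
 [ 3.81  1.23 -0.07]
 [ 3.65  0.52  0.36]
 [ 3.49  1.96 -0.26]
 [ 3.34  1.81  0.25]
 [ 3.19  3.03  0.34]
 [ 3.11  3.19  0.27]
 [ 3.03  2.45  0.  ]
 [ 2.95  4.5   0.06]
 [ 2.88  5.42 -0.44]
 [ 2.8   4.15  0.05]
 [ 2.72  4.78  0.93]]
[ 1.2816432  -3.47164944  5.07076028] [0.29762752 0.13638915 1.22953202]
k5.6 [ 1.28164321 -3.42720354] [0.28639353 0.06519313]
```

```bash
cat >> l.py <<'E'
L+=[(.4878,.0529,-.643,-3.3,-4.2),(.4909,.0573,-.723,-4.1,-4),(.4945,.0615,-.803,-5.5,-5),(.4982,.0653,-.883,-5.9,-4.2)]
S=[(.4988,.0663,-.88,-4.57,-2.57)]
E
python3 - <<'E'
from h import *
import l
l.rep(l.L);print(l.an(l.S))
arc(2.26,2.26-.6,12,.072)
E
```

```text
[[ 4.13  1.6  -0.14]
 [ 3.97  1.1  -0.28]
 [ 3.81  1.23 -0.07]
 [ 3.65  0.52  0.36]
 [ 3.49  1.96 -0.26]
 [ 3.34  1.81  0.25]
 [ 3.19  3.03  0.34]
 [ 3.11  3.19  0.27]
 [ 3.03  2.45  0.  ]
 [ 2.95  4.5   0.06]
 [ 2.88  5.42 -0.44]
 [ 2.8   4.15  0.05]
 [ 2.72  4.78  0.93]
 [ 2.65  5.25  0.12]
 [ 2.57  5.52  0.43]
 [ 2.5   7.27  0.22]
 [ 2.42  6.98  0.5 ]]
[ 1.28164322 -3.43484695  5.51589989] [0.28196096 0.09343043 0.66409942]
k5.6 [ 1.2816432  -3.42600261] [0.27255614 0.05792977]
[[2.40683443 4.85431249 0.93098181]]
translation [[0.28, 0.22, 0], [0.3, 0.21, 0], [0.3, 0.19, 0], [0.32, 0.18, 0], [0.32, 0.16, 0], [0.33, 0.14, 0], [0.33, 0.13, 0], [0.35, 0.11, 0], [0.34, 0.1, 0], [0.35, 0.07, 0], [0.36, 0.06, 0], [0.36, 0.04, 0]]
angular each -0.05000000000000001 end [0.54088585 0.08471373]
```

Emit:
{"name": "jog_arm", "arguments": {"translation": [[0.28,0.22,0]], "angular": [[0,0,-0.03]]}}

```text
t: 21.05
eef_pos: [0.5023, 0.0685, 0.1302]
tcp_rot: [3.137, 0.002, -0.911]
force: [0.7, 0.5, -1.9]
grip_width: 0.0321
```

Emit:
{"name": "jog_arm", "arguments": {"translation": [[0.3,0.21,0]], "angular": [[0,0,-0.03]]}}

```text
t: 21.15
eef_pos: [0.5067, 0.0716, 0.1303]
tcp_rot: [3.14, 0.001, -0.941]
force: [-2.1, -1.0, -0.1]
grip_width: 0.032
```

Emit:
{"name": "jog_arm", "arguments": {"translation": [[0.3,0.19,0]], "angular": [[0,0,-0.03]]}}

```text
t: 21.25
eef_pos: [0.5101, 0.0741, 0.1304]
tcp_rot: [3.14, 0.001, -0.971]
force: [-4.6, -3.8, 0.0]
grip_width: 0.0316
```

Emit:
{"name": "jog_arm", "arguments": {"translation": [[0.32,0.18,0]], "angular": [[0,0,-0.03]]}}

```text
t: 21.35
eef_pos: [0.5135, 0.0762, 0.1304]
tcp_rot: [3.141, 0.001, -1.001]
force: [-2.0, -0.9, -0.7]
grip_width: 0.032
```

Emit:
{"name": "jog_arm", "arguments": {"translation": [[0.32,0.16,0]], "angular": [[0,0,-0.03]]}}

```text
t: 21.45
eef_pos: [0.5166, 0.0779, 0.1304]
tcp_rot: [3.141, 0.001, -1.031]
force: [-5.7, -3.6, 0.4]
grip_width: 0.0324
```

Emit:
{"name": "jog_arm", "arguments": {"translation": [[0.33,0.14,0]], "angular": [[0,0,-0.03]]}}

```text
t: 21.55
eef_pos: [0.5198, 0.0793, 0.1304]
tcp_rot: [3.14, 0.001, -1.061]
force: [-8.3, -3.9, 0.9]
grip_width: 0.0321
```

Emit:
{"name": "jog_arm", "arguments": {"translation": [[0.33,0.13,0]], "angular": [[0,0,-0.03]]}}

```text
t: 21.65
eef_pos: [0.5231, 0.0807, 0.1304]
tcp_rot: [3.14, 0.001, -1.091]
force: [-7.1, -4.0, 1.1]
grip_width: 0.0323
```

```bash
python3 - <<'E'
from h import *
w,c=snap('wrist','w14')
for i in range(4):
    eyes.camera('top');s=read_state();print(s['force'].round(2),s['eef_pos'].round(4),s['tcp_rot'].round(3))
print(s['q'].round(2))
E
```

```text
[-2.12 -0.27 -1.65] [0.5242 0.0811 0.1306] [-3.14  -0.    -1.089]
[-1.53  0.24 -1.37] [0.5242 0.0811 0.1306] [-3.14  -0.    -1.089]
[-1.47 -0.64 -1.02] [0.5242 0.0811 0.1307] [-3.14  -0.    -1.089]
[-1.68  0.53 -0.82] [0.5243 0.0809 0.1308] [-3.139 -0.    -1.089]
[-0.42  0.56  0.34  1.88 -0.26  0.74 -2.59]
```

View pics/w14.png

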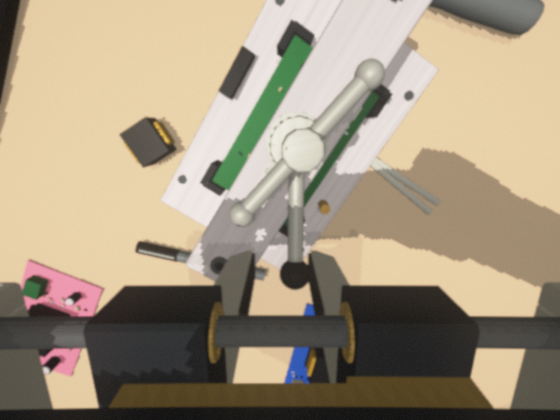

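```bash
cat >> l.py <<'E'
L2=[(.5023,.0685,-.911,.7,.5),(.5067,.0716,-.941,-2.1,-1),(.5101,.0741,-.971,-4.6,-3.8),(.5135,.0762,-1.001,-2,-.9),(.5166,.0779,-1.031,-5.7,-3.6),(.5198,.0793,-1.061,-8.3,-3.9),(.5231,.0807,-1.091,-7.1,-4.0)]
E
python3 - <<'E'
from h import *
import l
print(l.an(l.L2).round(2)); 
print(l.an([(.5243,.081,-1.089,-1.7,0)]).round(2))
c=eyes.get_calibration('wrist')
for th in (2.0,2.05,2.1,2.15): print(th,proj(c,[[AX[0]+.072*np.cos(th),AX[1]+.072*np.sin(th),.14]]))
for a in (2.8,2.86,2.92):
    th=4.153-a;print(a,proj(c,[[AX[0]+.04*np.cos(th),AX[1]+.04*np.sin(th),.163],[AX[0]-.04*np.cos(th),AX[1]-.04*np.sin(th),.163]]).round(1).tolist())
E
```

```text
[[ 2.35 -0.85 -0.03]
 [ 2.27  2.19  0.43]
 [ 2.22  6.03 -0.54]
 [ 2.16  2.12  0.32]
 [ 2.11  6.76 -0.16]
 [ 2.06  9.08  0.65]
 [ 2.01  8.16 -0.27]]
[[2.   1.45 0.79]]
2.0 [[294.67193656 272.85595732]]
2.05 [[300.89666405 273.02920324]]
2.1 [[307.12977985 272.92043388]]
2.15 [[313.36137858 272.52960903]]
2.8 [[250.7, 214.9], [373.5, 69.5]]
2.86 [[246.7, 211.5], [377.6, 73.9]]
2.92 [[242.9, 208.0], [381.3, 78.5]]
```

Emit:
{"name": "jog_arm", "arguments": {"translation": [[0.17,0.06,0]], "angular": [[0,0,-0.015]]}}

```text
t: 22.0
eef_pos: [0.5245, 0.0809, 0.1307]
tcp_rot: [3.14, 0.001, -1.105]
force: [-4.9, -1.3, 0.5]
grip_width: 0.0323
```

Emit:
{"name": "jog_arm", "arguments": {"translation": [[0.17,0.05,0]], "angular": [[0,0,-0.015]]}}

```text
t: 22.1
eef_pos: [0.5249, 0.0807, 0.1306]
tcp_rot: [3.137, 0.001, -1.121]
force: [-7.1, -2.6, 4.1]
grip_width: 0.0323
```

Emit:
{"name": "jog_arm", "arguments": {"translation": [[0.17,0.05,0]], "angular": [[0,0,-0.015]]}}

```text
t: 22.2
eef_pos: [0.5251, 0.0806, 0.1304]
tcp_rot: [3.134, 0.002, -1.136]
force: [-9.1, -3.0, 5.2]
grip_width: 0.0321
```

Emit:
{"name": "jog_arm", "arguments": {"translation": [[0.17,0.05,0]], "angular": [[0,0,-0.015]]}}

```text
t: 22.3
eef_pos: [0.529, 0.0819, 0.1306]
tcp_rot: [3.139, 0.001, -1.151]
force: [-6.5, -1.0, 0.3]
grip_width: 0.0322
```

```bash
python3 - <<'E'
from h import *
import l
s=read_state();P=[]
for i in range(5):
    print(s['force'].round(2),s['eef_pos'].round(4),s['tcp_rot'].round(3)); P.append((*s['eef_pos'][:2],s['tcp_rot'][2],*s['force'][:2])); eyes.camera('top');s=read_state()
print(l.an(P).round(2))
E
```

```text
[-6.49 -1.01  0.3 ] [0.529  0.0819 0.1306] [ 3.139e+00  1.000e-03 -1.151e+00]
[-5.55 -1.39  0.96] [0.5288 0.0818 0.1304] [ 3.138e+00  1.000e-03 -1.151e+00]
[-5.38 -1.08  1.72] [0.5289 0.0818 0.1304] [ 3.138e+00  1.000e-03 -1.150e+00]
[-4.49 -1.85  0.72] [0.5288 0.0818 0.1304] [ 3.138e+00  1.000e-03 -1.150e+00]
[-5.82 -0.63  1.19] [0.5289 0.0818 0.1304] [ 3.139e+00  1.000e-03 -1.150e+00]
[[1.93 6.22 1.72]
 [1.93 5.56 0.99]
 [1.93 5.26 1.21]
 [1.93 4.84 0.15]
 [1.93 5.44 1.8 ]]
```

Emit:
{"name": "jog_arm", "arguments": {"translation": [[0.1,0.03,0]], "angular": [[0,0,0]]}}

```text
t: 22.65
eef_pos: [0.529, 0.0819, 0.1304]
tcp_rot: [3.137, 0.001, -1.15]
force: [-7.3, -2.0, 2.4]
grip_width: 0.0321
```

Emit:
{"name": "jog_arm", "arguments": {"translation": [[0.1,0.03,0]], "angular": [[0,0,0]]}}

```text
t: 22.75
eef_pos: [0.529, 0.0819, 0.1303]
tcp_rot: [3.134, 0.002, -1.15]
force: [-9.0, -2.8, 3.2]
grip_width: 0.0324
```

```bash
python3 - <<'E'
from h import *
import l
s=read_state();P=[]
for i in range(4):
    P.append((*s['eef_pos'][:2],s['tcp_rot'][2],*s['force'][:2])); eyes.camera('top');s=read_state()
print(l.an(P).round(3),np.round(P,4))
E
```

```text
[[1.93  9.292 1.122]
 [1.93  6.595 1.453]
 [1.93  7.687 0.783]
 [1.93  7.798 0.737]] [[ 0.529   0.0819 -1.1501 -9.0209 -2.8074]
 [ 0.529   0.0819 -1.1501 -6.7093 -1.4106]
 [ 0.529   0.0819 -1.1501 -7.395  -2.451 ]
 [ 0.529   0.0819 -1.1502 -7.4754 -2.5359]]
```

Emit:
{"name": "jog_arm", "arguments": {"translation": [[0.08,0.02,0]], "angular": [[0,0,0]]}}

```text
t: 23.05
eef_pos: [0.529, 0.0819, 0.1302]
tcp_rot: [3.133, 0.003, -1.15]
force: [-9.0, -3.1, 4.9]
grip_width: 0.0322
```

Emit:
{"name": "jog_arm", "arguments": {"translation": [[0.06,0.02,0]], "angular": [[0,0,0]]}}

```text
t: 23.15
eef_pos: [0.5291, 0.082, 0.1302]
tcp_rot: [3.132, 0.003, -1.15]
force: [-10.0, -3.2, 5.8]
grip_width: 0.0322
```

```bash
python3 - <<'E'
from h import *
import l
s=read_state();P=[]
for i in range(5):
    P.append((*s['eef_pos'][:2],s['tcp_rot'][2],*s['force'][:2])); eyes.camera('top');s=read_state()
print(l.an(P).round(3),np.round(P,4))
E
```

```text
[[ 1.928 10.346  1.132]
 [ 1.898  6.347  1.586]
 [ 1.9    6.942  0.151]
 [ 1.899  6.213  1.133]
 [ 1.9    6.358  1.552]] [[ 0.5291  0.082  -1.1503 -9.9893 -3.227 ]
 [ 0.5312  0.0826 -1.1504 -6.5133 -1.1741]
 [ 0.5311  0.0826 -1.15   -6.4302 -2.7115]
 [ 0.5311  0.0826 -1.15   -6.1918 -1.5302]
 [ 0.5311  0.0826 -1.15   -6.5097 -1.2123]]
```

Emit:
{"name": "jog_arm", "arguments": {"translation": [[-0.35,-0.15,0],[-0.32,-0.14,0],[0,0,0],[0,0,2],[0,0,3],[0,0,3],[0,0,3],[-3,2,2],[-4,4,2],[-4,4,0],[0,4,0],[0,0,0],[0,0,0]], "angular": [[0,0,0],[0,0,0],[0,0,0],[0,0,0],[0,0,0],[0,0,0],[0,0,0],[0,0,0],[0,0,0],[0,0,0],[0,0,0],[0,0,0],[0,0,0]]}}

```text
t: 24.7
eef_pos: [0.44, 0.2004, 0.2768]
tcp_rot: [3.141, -0.002, -1.144]
force: [1.1, -0.3, -0.0]
grip_width: 0.0321
```

```bash
python3 - <<'E'
from h import *
fz(2)
t,ct=snap('top','t20');s,cs=snap('side','s20')
cv2.imwrite('pics/t20z.png',cv2.cvtColor(cv2.resize(t[150:290,170:340],None,fx=4.5,fy=4.2,interpolation=cv2.INTER_CUBIC),cv2.COLOR_RGB2BGR))
cv2.imwrite('pics/s20z.png',cv2.cvtColor(cv2.resize(s[170:310,190:350],None,fx=4,fy=4,interpolation=cv2.INTER_CUBIC),cv2.COLOR_RGB2BGR))
for th in (1.85,1.9,1.95): print(th,proj(ct,[[AX[0]+.072*np.cos(th),AX[1]+.072*np.sin(th),.14]]))
E
```

```text
t 24.8 F [ 0.14 -0.09 -0.14] sd [0.   0.4  0.15] M [ 0.095 -0.038  0.048] sd [0.    0.013 0.009] pos [0.4406 0.1972 0.277 ] [ 3.141e+00 -2.000e-03 -1.150e+00] q7 -2.834
1.85 [[221.35503703 205.87596784]]
1.9 [[221.85901099 207.41680724]]
1.95 [[222.44151743 208.93103016]]
```

View pics/t20z.png

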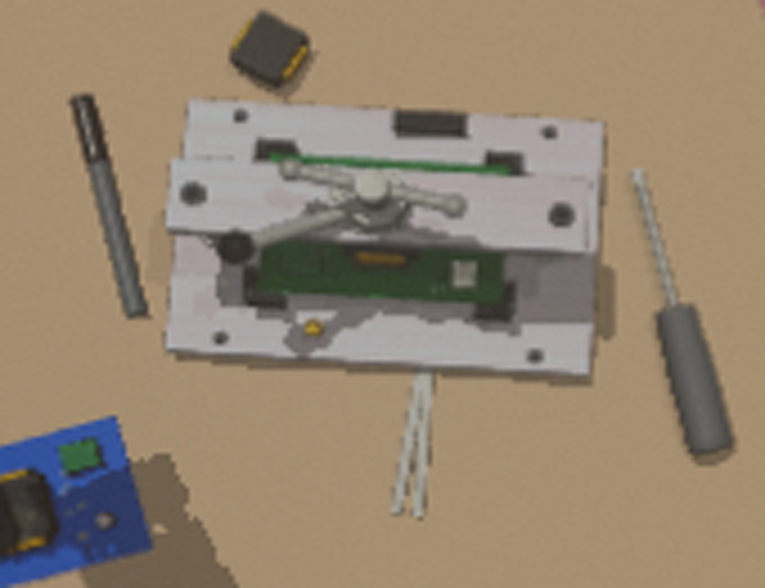

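View pics/s20z.png

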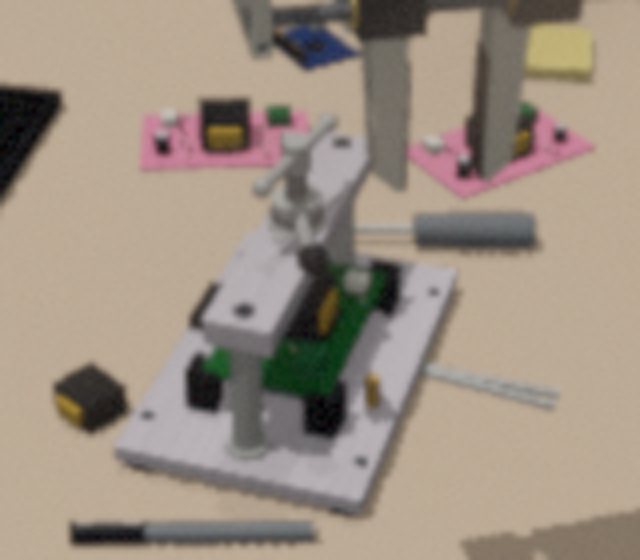

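Emit:
{"name": "jog_arm", "arguments": {"translation": [[0,0,0],[0,0,0],[0,0,0],[0,0,0],[0,0,0],[0,0,0]], "angular": [[0,0,0.1],[0,0,0.1],[0,0,0.1],[0,0,0.1],[0,0,0],[0,0,0]]}}

```text
t: 25.5
eef_pos: [0.4403, 0.1969, 0.2769]
tcp_rot: [3.14, -0.001, -0.754]
force: [-0.4, 0.7, -0.1]
grip_width: 0.032
```

```bash
python3 - <<'E'
from h import *
s=read_state();print(s['t'],s['q'].round(2),s['force'].round(1))
print(finish_job())
E
```

```text
25.5 [-0.98  0.35  0.72  1.81 -0.26  1.07 -2.49] [-0.4  0.7 -0.1]
the job is handed in; nothing more can be done
None
```

The job is done in the order asked and handed in at 25.5 s, with the arm clear of everything.

- **Slackening:** I turned the jam nut lever back about 1.25 rad. The drag at the ball fell to about 1.3 N, so the nut was slack.
- **Hold-down:** I turned the T-handle 2.85 rad clockwise. The torque rise puts first touch at about 1.3 rad, so the screw went roughly a quarter turn past it. That is about 10 N under the foot, and the torque measured there was about 0.15 N m.
- **Locking:** I tightened the lever about 1.5 rad past meeting the washer, which should give about 95 N of clamping. It last gave way at about 10 N on the ball.

**Where the checks were weaker or disagreed:**
- **First touch:** this is uncertain by about 0.15 rad, or 1 N at the foot. The different fits put the foot force between about 8 and 11 N. The torque formula alone gives about 9 N.
- **Stick-slip:** near the end the lever moved in small jerks, so its readings scattered. It held at about 9.3 N and moved at about 10 N.
- **Last joint:** after the retreat it stood at -2.834, just inside its -2.84 limit, so I turned it back to -2.49 before handing in.

The last pictures show the board in its rests, the T-handle within about 0.03 rad of where I left it, and the jig and the things beside it undisturbed. The top view puts the lever ball at about 1.93 rad around the axis, and my contact reading put it at 1.90. Force on the tool read about zero.

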